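# Photograph a batch of alternator housings on the graduated turntable

## Task

Photograph this batch of alternator housings for the parts listing: put every housing that lies on the bench, boss up and side by side, on the turntable's plate, and turn the turntable so that its scale reads 60 degrees at the index line. Then throw the lamp isolator's handle over to on, leave it on for six seconds while the housings stand there at 60 degrees, and throw it back to off. Finally put every housing in the stock crate, boss up and flat on its floor, leaving the turntable at 60 degrees, the lamp off and the other things on the bench where they are.

Things in the scene. Friction and masses are not known exactly. Their poses are not given: they have to be found in the camera images.
- stand: the turntable's fixed stand, a dark round foot 230 mm across; origin on the turning axis at the bench surface. On its +x side, 149 to 177 mm from the axis, is a 36 mm high index block with a white index line that points at the axis. Its place and yaw vary.
- dial (a joint): turntable angle in rad = the scale's reading at the index line (60 degrees = 1.047). It grows as the plate turns anticlockwise seen from above. Range -2.2 to 2.2, starts between -0.9 and 0.5; dry friction of 0.2 N m holds it. Scale marks: short every 10 degrees, long every 30, one 11 mm broad at zero, no figures, counting up clockwise: 60 is the second long mark clockwise of the broad one.
- plate_top (a point): centre of the turntable plate's upper face, 35 mm above the bench, turning with it; x points to the zero mark. The plate is 290 mm across: a dark pad 236 mm across inside a white rim with the scale (ears may overlap it); a post 22 mm across stands on the axis. Three housings fit side by side 80 mm from the axis, ears clear of post and bar.
- dial_grip (a point): middle of the bright metal grip bar on the post in the turntable's centre, by which the plate is turned: 44 mm long along the plate's x axis (in line with the zero mark), 14 mm wide, 28 mm high (101 to 129 mm above the bench), turning with the plate. A housing's boss on the plate reaches 89 mm above the bench, clear under the bar.
- isolator: the photo lamps' isolator, a fixed grey box 100 mm (x) by 80 mm (y) by 50 mm high with a throw handle on top; origin under its centre. Off is with the handle leaning to its -x side, on with the handle leaning to its +x side. Place and yaw vary.
- switch (a joint): angle of the isolator's handle, rad: 0 = off (leans 0.65 rad from upright to the isolator's -x), 1.3 = on (leans 0.65 to +x), about an axis along the isolator's y, 52 mm above the bench. Over-centre: past upright (0.65) it falls to the nearer stop by itself; a few newtons at the grip move it. Starts at 0.
- switch_grip (a point): middle of the handle's black round cross-grip, 75 mm from the handle's axis; the grip is 66 mm long along the isolator's y, 18 mm thick, about 112 mm above the bench at both stops and 127 mm when upright. It can be pushed over from behind with closed fingers.
- crate: the stock crate, a fixed shallow grey plastic tray 370 mm (x) by 140 mm (y) outside, walls 30 mm high and 5 mm thick, floor 5 mm thick; origin under its centre. Three housings fit side by side along x at -112, 0 and +112 mm. Place and yaw vary.
- alternator: bystander: a complete alternator standing on end, 110 mm across, 95 mm high; leave it alone. Origin under its centre.
- spanner: bystander: a spanner lying on the bench beyond the housings; leave it alone.
- tin: bystander: a closed grey tin 70 mm across and 90 mm high; leave it alone. Origin under its centre.
- housing0: alternator end housing, loose, aluminium, 350 g: disc 80 mm across, 22 mm thick, with two ears (100 mm tip to tip along y, 22 wide, 12 thick) and a middle boss 34 mm across that rises to 54 mm above the underside; grip it there. Origin: centre of the underside, z up through the boss. Starts boss up on the bench. Two or three are there, all alike; an absent one has no pose from the start.
- housing1: alternator end housing, loose, aluminium, 350 g: disc 80 mm across, 22 mm thick, with two ears (100 mm tip to tip along y, 22 wide, 12 thick) and a middle boss 34 mm across that rises to 54 mm above the underside; grip it there. Origin: centre of the underside, z up through the boss. Starts boss up on the bench. Two or three are there, all alike; an absent one has no pose from the start.
- housing2: alternator end housing, loose, aluminium, 350 g: disc 80 mm across, 22 mm thick, with two ears (100 mm tip to tip along y, 22 wide, 12 thick) and a middle boss 34 mm across that rises to 54 mm above the underside; grip it there. Origin: centre of the underside, z up through the boss. Starts boss up on the bench. Two or three are there, all alike; an absent one has no pose from the start.
There are look-alikes about, which are no part of the job. What is shaped like the housing1 but pink is not meant. What is shaped like the isolator but pink is not meant.

How it is judged:
By the outcome, as a careful person would: the job done as asked, in the order asked, and still so for the second after the job is handed in, with the robot touching nothing.
Of housing0, housing1, housing2 only 2 to 3 are there at a start; the rules pass over those that are not, and their reading is None.
At some moment in a run one of housing0, housing1, housing2 may be knocked a few centimetres aside while the robot is not near it.
Once in a run the grip may slacken for a moment while it holds something.
It also fails if it takes over 210 s, if anything falls off the work surface, if the arm or the gripper's body presses on something with over 40 N, if the wrist force passes 120 N, or if a joint passes its speed limit or range.

## Robot

A 7-joint arm with a two-finger parallel gripper is mounted at the origin on the work surface. World frame = base frame: x ahead of the robot, y to its left, z up, the work surface at z = 0. Lengths are in m, angles in rad, forces in N, time in s.
With the tool pointing down it reaches from about 0.4 to 0.85 m from the base axis. Payload 10.4 kg.
Tool frame: the origin (TCP) lies midway between the tips of the shut fingers; the grasp point (between the pads) lies 19 mm behind it; y points along the fingers, x is the direction in which the jaws open and shut, and the axes are right-handed (so a half turn about y gives the same grasp; the last joint's range is limited). The gripper opens to 87 mm and grips with 3 to 60 N. Pads are 19 mm wide; open, the fingers measure 117 mm over their backs; the gripper's body (75 mm by 190 mm) begins 51 mm behind the grasp point.
Start: joints at [-1.131, 0.332, -0.065, 1.46, 0.022, 1.35, -0.088], TCP at [0.279, 0.559, 0.223] pointing down, gripper open.
Joint ranges: [-2.6, 2.6], [-0.5, 2.12], [-1.47, 1.34], [0.16, 2.42], [-1.27, 4.41], [0.06, 2.06], [-2.6, 2.6]. Speed limits (rad/s): [2.22, 2.22, 2.79, 2.79, 3.14, 3.14, 3.14].

## Interface

Orientations are given as a unit quaternion [x, y, z, w].
In Python, from bench import r gives the robot as it stands. The module is installed in compiled form; this text tells all that it offers.
- The arm moves only by the tool arm_command, never from a script. Its argument "deltas" is one flat list of numbers, 6 for each row, row after row: the shift along the tool's x, y, z in m, then the turn, a rotation vector about the tool's x, y, z in degrees. In form: [tx, ty, tz, ax, ay, az, tx, ty, tz, ax, ay, az, ...]. A call has 1 to 8 rows; each row is the pose to reach, as a shift and turn from the pose commanded when the call began, along the tool's axes at that moment; what a row does not reach only later rows make up. A row lasts 1/8 s, in which the tool goes at most 62.5 mm and 10.7 degrees, less where a joint would pass 70% of its speed; a pose out of reach is approached as far as the arm can. A call with a gripper value outside its range is refused whole. "hand" is the opening, from 0 (shut) to 1 (fully open), set as the call begins (left out, the last holds). The fingers move at their own pace and stop on an object; "grip_force" is the grip in N (left out, the last holds). Time passes only in rows, so rows that repeat a pose let the fingers close. It gives the time, the measured TCP pose, the force and the opening at its end, in the units of the state.
- r.read_state(): the state, without advancing time (a new reading comes with each control period).
- r.camera(name): name is "scene" or "top" or "wrist"; returns a dict with "image" (384x512x3 uint8, red, green, blue), "intrinsics" (3x3 intrinsics, pixels), "world_from_camera" (4x4, takes a point from camera to world coordinates); the wrist camera has in their place "hand_eye" (4x4, takes a point from camera to tool coordinates, whose origin is the TCP and whose axes are the tool frame's). Camera axes: x right, y down, z forward; pixel columns grow to the right and rows downward; lengths in m; the calibration is good to about 2 mm. A picture is of the moment at which its call begins: read the wrist's pose just before it. There is no depth.
- r.close_job(): hands the job in, once; it reports no verdict.
Trained networks look in a picture, given as the dict that the camera call returned (one of the last four; its "shot" number tells which), for a name from the list of things; names that differ only in an ending like _2 or _b are one class to them, and where a whole thing is asked for, a point or a joint stands for the part that bears it (a point fixed in the world has none). Each returns a list of dicts, best first, with "conf" (0 to 1); they miss things now and then, are a little off and sometimes report something else, mostly with a low value. They report only what shows in the picture. A call takes as long as a camera call. They do not tell look-alikes from the thing itself.
- r.boxes_of(picture, query): "centre" ([row, column] in pixels, amid what is visible of it).
- r.regions_of(picture, query): "region" (384x512 bool, what is visible of it) and "centre" ([row, column] in pixels, amid what is visible of it).
The state is a dict: "time": time; "joint_positions": joint angles; "joint_vel": joint speeds; "joint_torque": joint torques, N m; "ee_pos": TCP position; "eef_rot": TCP orientation; "ft_force": force on the tool from outside, world axes, zero at the start; "torque": the same for the moment, N m; "width": finger opening in m.
Only numpy, scipy, OpenCV 4.12 (cv2) and the standard library are available. Lean on these libraries where they do the work, as an engineer would, in place of code of your own. Each camera call takes 0.05 s, during which the arm holds its last target.

## Working session

There is one attempt and no reset: what is moved stays moved. The work goes in short steps, Python scripts to look and compute and a tool call to move; the robot and the scene stay as the last step left them, time stands still between calls to the robot, and variables do not carry over. Pictures are saved under pics/ and viewed, and the job is handed in when it is done.

Besides the shell and the picture viewer there is one more tool, called after "Call:" by a JSON object that holds its "op" and its "data", one argument or row to a line. arm_command: Moves the arm, as the interface text tells. Its arguments: {"type":"object","properties":{"deltas":{"type":"array","items":{"type":"number"}},"hand":{"type":"number"},"grip_force":{"type":"number"}},"required":["deltas"]}

```bash
mkdir -p pics; ls; cat > h.py <<'E'
from bench import r
import numpy as np, cv2
from scipy.spatial.transform import Rotation as R
def shot(name,fn=None):
    p=r.camera(name)
    if fn: cv2.imwrite('pics/'+fn,cv2.cvtColor(p['image'],cv2.COLOR_RGB2BGR))
    return p
E
python3 - <<'E'
from h import *
s=r.read_state()
for k in s: print(k,np.round(s[k],4))
for n in ['scene','top','wrist']:
    p=shot(n,n+'0.png'); print(n,np.round(p['intrinsics'],1).tolist(),np.round(p.get('world_from_camera',p.get('hand_eye')),4).tolist())
E
```

```text
pics
time 0.0
joint_positions [-1.1306  0.3329 -0.0647  1.461   0.0216  1.3499 -0.0885]
joint_vel [-0.0001 -0.0003  0.0014  0.0007 -0.0004 -0.0006  0.0017]
joint_torque [ 9.00000e-04 -6.23267e+01  2.52000e-02 -3.89883e+01 -6.13000e-02
  3.98000e-02  1.00000e-04]
ee_pos [0.2788 0.5589 0.2217]
eef_rot [ 0.6016  0.3716 -0.3725 -0.601 ]
ft_force [ 0.1353 -0.1314 -0.3279]
torque [-0.0091  0.0279  0.0283]
width 0.0871
scene [[347.0, 0.0, 255.4], [0.0, 347.0, 193.6], [0.0, 0.0, 1.0]] [[0.5241, 0.4904, -0.6963, 1.3089], [0.8514, -0.32, 0.4155, -0.3766], [-0.0191, -0.8106, -0.5853, 0.7157], [0.0, 0.0, 0.0, 1.0]]
top [[409.4, 0.0, 257.0], [0.0, 409.4, 193.0], [0.0, 0.0, 1.0]] [[-0.0248, -0.9879, 0.1532, 0.3511], [-0.9997, 0.0246, -0.0031, 0.0881], [-0.0007, -0.1533, -0.9882, 1.4468], [0.0, 0.0, 0.0, 1.0]]
wrist [[266.9, 0.0, 253.8], [0.0, 266.9, 192.9], [0.0, 0.0, 1.0]] [[1.0, -0.0008, -0.0011, -0.001], [0.0008, -0.2685, 0.9633, -0.1615], [-0.0011, -0.9633, -0.2685, 0.0749], [0.0, 0.0, 0.0, 1.0]]
```

View pics/top0.png

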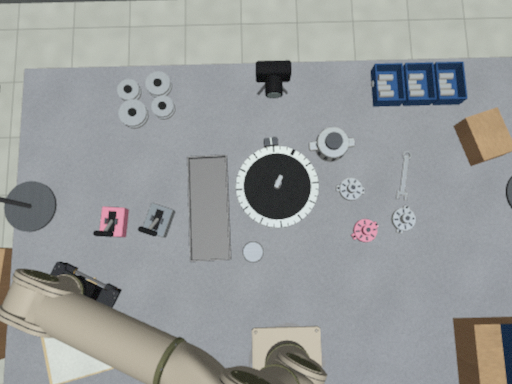

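View pics/scene0.png

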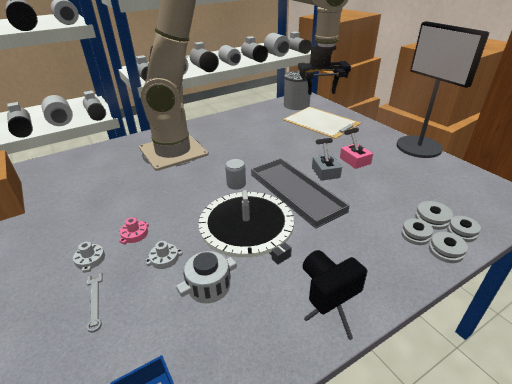

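View pics/wrist0.png

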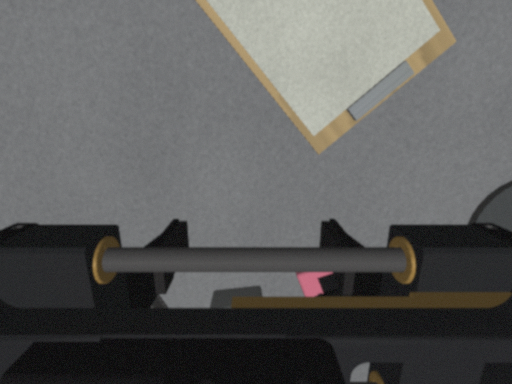

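```bash
cat >> h.py <<'E'
def p2w(p,row,col,z,T=None):
    T=p['world_from_camera'] if T is None else T
    T=np.array(T);K=np.array(p['intrinsics'])
    d=T[:3,:3]@np.linalg.solve(K,[col,row,1.]);o=T[:3,3]
    return o+d*(z-o[2])/d[2]
def w2p(p,X,T=None):
    T=p['world_from_camera'] if T is None else T
    T=np.array(T);K=np.array(p['intrinsics'])
    c=T[:3,:3].T@(np.array(X)-T[:3,3]);u=K@c
    return np.array([u[1]/u[2],u[0]/u[2]])
def wristT(s,p):
    T=np.eye(4);T[:3,:3]=R.from_quat(s['eef_rot']).as_matrix();T[:3,3]=s['ee_pos']
    return T@np.array(p['hand_eye'])
def crop(p,r0,r1,c0,c1,k,fn):
    im=cv2.cvtColor(p['image'],cv2.COLOR_RGB2BGR)[r0:r1,c0:c1]
    cv2.imwrite('pics/'+fn,cv2.resize(im,None,fx=k,fy=k,interpolation=cv2.INTER_CUBIC))
def yaw_of(): # jaw dir angle
    m=R.from_quat(r.read_state()['eef_rot']).as_matrix();return np.degrees(np.arctan2(m[1,0],m[0,0]))
E
python3 - <<'E'
from h import *
t=shot('top');s=shot('scene')
for q,z in [('housing1',.03),('stand',.035),('isolator',.05),('crate',.015),('alternator',.095),('tin',.09),('switch_grip',.11),('dial_grip',.129),('spanner',.0)]:
    for n,p in (('top',t),('scene',s)):
        for d in r.boxes_of(p,q): print(q,n,round(d['conf'],2),np.round(d['centre'],1),np.round(p2w(p,*d['centre'],z),3))
crop(t,130,270,95,225,5,'a.png') if 0 else None
crop(t,135,240,225,330,5,'dial.png'); crop(t,145,270,90,240,4,'iso.png'); crop(t,170,245,335,420,6,'hs.png')
E
```

```text
housing1 top 0.88 [186.7 350.6] [ 0.585 -0.245  0.03 ]
housing1 top 0.86 [222.  402.6] [ 0.457 -0.418  0.03 ]
housing1 top 0.79 [229.8 364.3] [ 0.433 -0.283  0.03 ]
housing1 scene 0.81 [228.9 132.7] [ 0.446 -0.292  0.03 ]
housing1 scene 0.8 [254.5 160.9] [ 0.594 -0.256  0.03 ]
housing1 scene 0.6 [258.4  90.1] [ 0.504 -0.424  0.03 ]
stand top 0.9 [186.9 274. ] [0.59  0.024 0.035]
stand top 0.32 [221.  401.7] [ 0.46  -0.413  0.035]
stand top 0.23 [218.4 160.4] [0.489 0.42  0.035]
stand scene 0.81 [222.8 248. ] [0.615 0.009 0.035]
isolator top 0.59 [226.4 113.3] [0.465 0.576 0.05 ]
isolator scene 0.9 [165.5 327. ] [0.511 0.408 0.05 ]
isolator scene 0.77 [152.8 354.7] [0.498 0.56  0.05 ]
isolator scene 0.44 [192.5 300.7] [0.593 0.224 0.05 ]
isolator scene 0.28 [255.  160.5] [ 0.616 -0.261  0.05 ]
crate top 0.7 [222.9 404.6] [ 0.454 -0.43   0.015]
crate scene 0.59 [192.  300.8] [0.553 0.257 0.015]
alternator top 0.96 [143.6 330. ] [ 0.725 -0.169  0.095]
alternator scene 0.85 [279.3 206.1] [ 0.794 -0.206  0.095]
alternator scene 0.22 [138.8 327. ] [0.414 0.487 0.095]
tin top 0.77 [253.6 252.2] [0.361 0.105 0.09 ]
tin scene 0.62 [172.4 237.3] [0.428 0.08  0.09 ]
switch_grip top 0.56 [207.7 207.2] [0.514 0.249 0.11 ]
switch_grip top 0.55 [229.6 104.9] [0.45  0.583 0.11 ]
switch_grip top 0.47 [228.1 151. ] [0.451 0.432 0.11 ]
switch_grip scene 0.68 [135.1 352. ] [0.465 0.566 0.11 ]
dial_grip top 0.85 [182.8 275.7] [0.588 0.022 0.129]
dial_grip scene 0.85 [223.3 244.3] [ 0.707 -0.053  0.129]
spanner top 0.64 [145.6 330.6] [ 0.743 -0.189  0.   ]
spanner top 0.57 [174.3 406.6] [ 0.63  -0.456  0.   ]
spanner scene 0.73 [304.8  93.7] [ 0.639 -0.448 -0.   ]
```

View pics/dial.png

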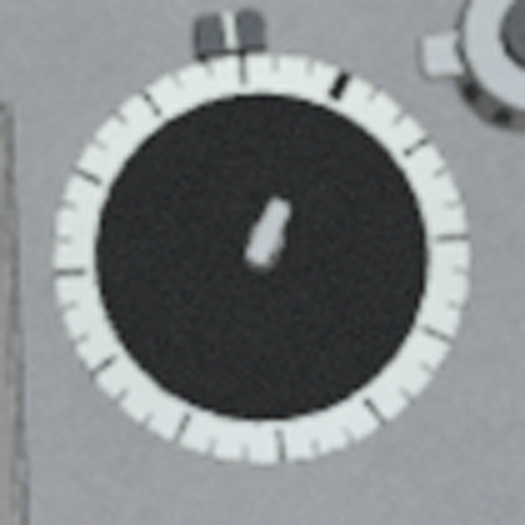

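View pics/iso.png

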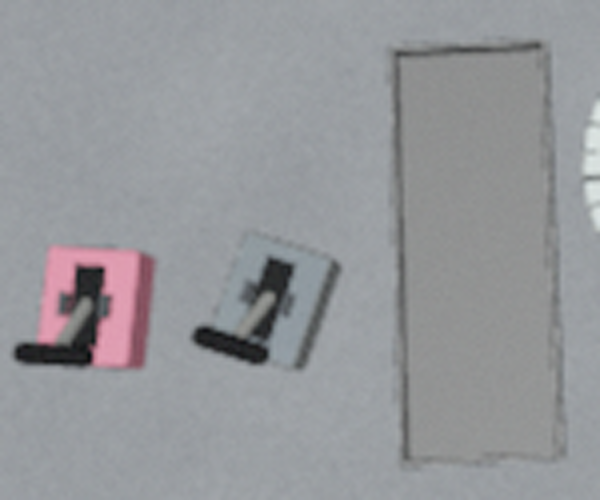

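View pics/hs.png

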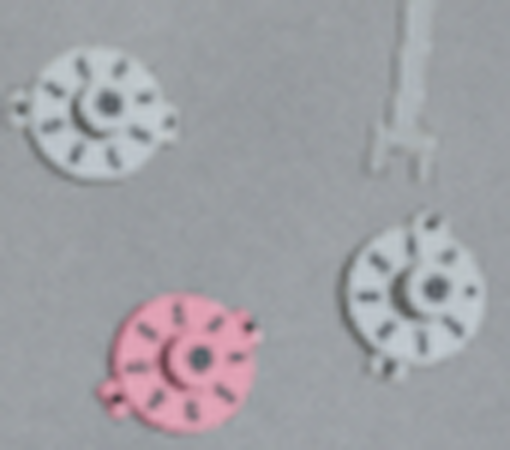

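```bash
cat > fit.py <<'E'
from h import *
from scipy.optimize import least_squares
def dialfit(t):
    g=cv2.cvtColor(t['image'],cv2.COLOR_RGB2GRAY)
    # unwarp plate plane: 0.5mm/px
    c=np.array([.585,.027]); 
    for it in range(2):
        N=800;S=.0005
        A=np.array([[c[0]+.2,c[1]+.2],[c[0]+.2,c[1]-.2],[c[0]-.2,c[1]-.2],[c[0]-.2,c[1]+.2]])
        src=np.float32([w2p(t,[a[0],a[1],.035])[::-1] for a in A]);dst=np.float32([[0,0],[N,0],[N,N],[0,N]])
        im=cv2.warpPerspective(t['image'],cv2.getPerspectiveTransform(src,dst),(N,N),flags=cv2.INTER_CUBIC)
        g=cv2.cvtColor(im,cv2.COLOR_RGB2GRAY)
        m=(g>185).astype(np.uint8);m=cv2.morphologyEx(m,cv2.MORPH_CLOSE,np.ones((25,25),np.uint8))
        n,l,st,ce=cv2.connectedComponentsWithStats(m);
        k=l[int(N/2-130/.5),N//2] or 1+np.argmax(st[1:,4])
        k=1+np.argmax(st[1:,4])
        cs,_=cv2.findContours((l==k).astype(np.uint8),cv2.RETR_EXTERNAL,cv2.CHAIN_APPROX_NONE)
        q=max(cs,key=len)[:,0].astype(float)
        f=least_squares(lambda v:np.hypot(q[:,0]-v[0],q[:,1]-v[1])-v[2],[N/2,N/2,290],loss='soft_l1').x
        c=c+np.array([-(f[1]-N/2)*S,-(f[0]-N/2)*S])
    return c,f[2]*S,im
if __name__=='__main__':
    t=shot('top')
    c,rad,im=dialfit(t);print(c,rad)
    cv2.imwrite('pics/un.png',cv2.cvtColor(im,cv2.COLOR_RGB2BGR)[0:800:1][::1,::1][::-1][::-1][:800,:800][50:650])
    # polar
    g=cv2.cvtColor(im,cv2.COLOR_RGB2GRAY)
    prof=[]
    for a in np.arange(0,360,.5):
        rr=np.arange(.124,.131,.0005);x=rr*np.cos(np.radians(a));y=rr*np.sin(np.radians(a))
        prof.append(np.mean(g[(400-x/.0005).astype(int),(400-y/.0005).astype(int)]))
    prof=np.array(prof);d=prof.max()-prof
    # long-mark comb
    from scipy.signal import find_peaks
    p2=np.r_[d,d];pk,pr=find_peaks(d,height=25);print([(a*.5,round(d[a])) for a in pk])
    b=int(np.argmax(np.convolve(np.r_[d[-6:],d,d[:6]],np.ones(13),'valid')));print('broad',b*.5)
E
python3 fit.py
```

```text
[0.5949134  0.01366507] 0.14450443123306
[(np.float64(4.0), 76), (np.float64(34.0), 78), (np.float64(64.0), 88), (np.float64(94.0), 91), (np.float64(124.0), 73), (np.float64(154.0), 82), (np.float64(183.5), 61), (np.float64(213.5), 97), (np.float64(243.5), 73), (np.float64(274.0), 75), (np.float64(303.5), 91), (np.float64(334.0), 178)]
broad 334.0
```

View pics/un.png

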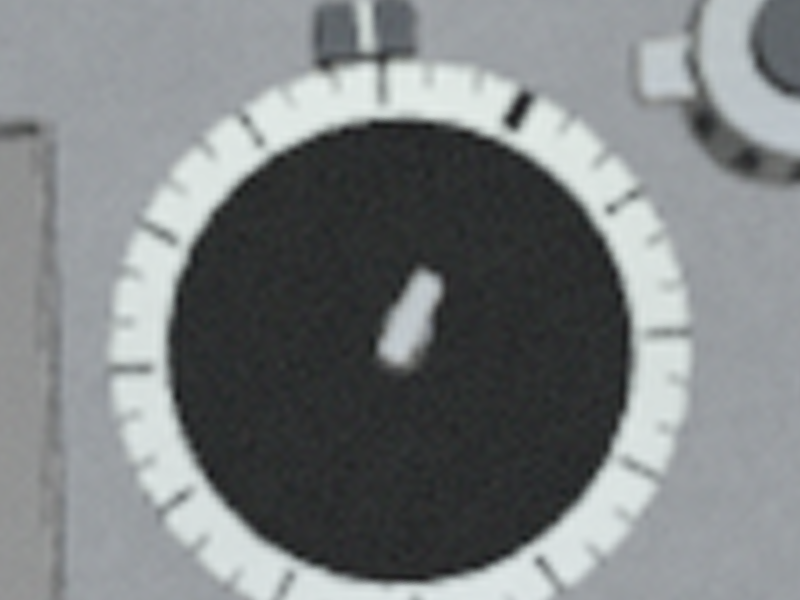

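```bash
python3 - <<'E'
from h import *
from fit import *
t=shot('top')
c,rad,im=dialfit(t)
g=cv2.cvtColor(im,cv2.COLOR_RGB2GRAY).astype(float)
an=[]
for rr in np.arange(.152,.175,.001):
    aa=np.radians(np.arange(0,12,.1)); v=g[(400-rr*np.cos(aa)/.0005).round().astype(int),(400-rr*np.sin(aa)/.0005).round().astype(int)]
    w=np.clip(v-v.min()-.6*(v.max()-v.min()),0,None); an.append((round(rr,3),round(float((w*np.degrees(aa)).sum()/w.sum()),2),v.max()))
print(an)
# bosses
for col,row in [(353,187.2),(407.7,218.)]: print('boss',p2w(t,row,col,.054))
# crate: gray region, median
im0=t['image'].astype(int);hsv=cv2.cvtColor(t['image'],cv2.COLOR_RGB2HSV)
print('cratecol',im0[200,208],'bench',im0[200,180],im0[190,335])
cr=r.regions_of(t,'crate');print([(round(d['conf'],2),np.round(d['centre'])) for d in cr])
for z in (.03,): 
  cor=[(157.5,189.5),(155.5,226.5),(259.,230.5),(260.5,191.5)]
  P=[p2w(t,*q,z) for q in cor];print(np.round(P,3))
  print(np.linalg.norm(P[0]-P[1]),np.linalg.norm(P[1]-P[2]),np.mean(P,0))
cor=[(145+233/4,90+250/4),(145+265/4,90+336/4),(145+368/4,90+298/4),(145+335/4,90+207/4)]
P=[p2w(t,*q,.05) for q in cor];print(np.round(P,3),np.mean(P,0))
for a,b in ((0,1),(1,2),(2,3),(3,0)): d=P[b]-P[a];print(np.linalg.norm(d),np.degrees(np.arctan2(d[1],d[0])))
crop(t,150,270,180,240,5,'crate.png')
g2=(145+345/4,90+231/4);print('grip',p2w(t,*g2,.112))
a=p2w(t,145+336/4,90+202/4,.112);b=p2w(t,145+353/4,90+262/4,.112);print(a,b)
E
```

```text
[(np.float64(0.152), 6.17, np.float64(179.0)), (np.float64(0.153), 6.19, np.float64(189.0)), (np.float64(0.154), 6.15, np.float64(195.0)), (np.float64(0.155), 6.17, np.float64(202.0)), (np.float64(0.156), 6.16, np.float64(206.0)), (np.float64(0.157), 6.17, np.float64(207.0)), (np.float64(0.158), 6.12, np.float64(207.0)), (np.float64(0.159), 6.14, np.float64(207.0)), (np.float64(0.16), 6.12, np.float64(207.0)), (np.float64(0.161), 6.1, np.float64(206.0)), (np.float64(0.162), 6.1, np.float64(205.0)), (np.float64(0.163), 6.09, np.float64(206.0)), (np.float64(0.164), 6.06, np.float64(207.0)), (np.float64(0.165), 6.06, np.float64(208.0)), (np.float64(0.166), 6.05, np.float64(209.0)), (np.float64(0.167), 6.05, np.float64(209.0)), (np.float64(0.168), 6.04, np.float64(210.0)), (np.float64(0.169), 6.02, np.float64(209.0)), (np.float64(0.17), 6.02, np.float64(208.0)), (np.float64(0.171), 6.02, np.float64(208.0)), (np.float64(0.172), 5.99, np.float64(206.0)), (np.float64(0.173), 6.01, np.float64(203.0)), (np.float64(0.174), 6.03, np.float64(198.0))]
boss [ 0.57904342 -0.24772379  0.054     ]
boss [ 0.46804416 -0.42765111  0.054     ]
cratecol [146 147 146] bench [158 161 164] [139 142 145]
[(0.74, array([210., 208.]))]
[[0.704 0.32  0.03 ]
 [0.708 0.189 0.03 ]
 [0.345 0.18  0.03 ]
 [0.343 0.313 0.03 ]]
0.13146395527519086 0.3634105810441455 [0.52511909 0.25044483 0.03      ]
[[0.541 0.444 0.05 ]
 [0.511 0.37  0.05 ]
 [0.424 0.402 0.05 ]
 [0.454 0.479 0.05 ]] [0.48272181 0.42369099 0.05      ]
0.07976602701583353 -111.70733412736118
0.09271478972490926 160.00500742465147
0.08332080283177876 68.96125813415776
0.09364888443380283 -22.183724044774745
grip [0.44103118 0.44231113 0.112     ]
[0.44892763 0.46602613 0.112     ] [0.43391817 0.41702266 0.112     ]
```

View pics/crate.png

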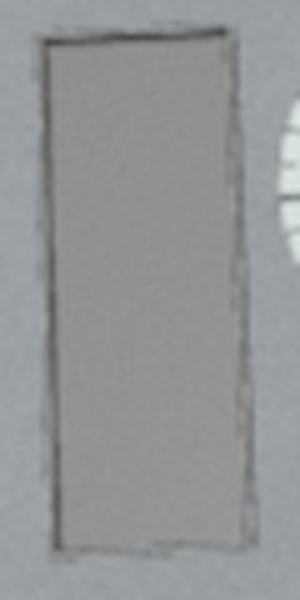

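```bash
cat >> h.py <<'E'
def plan(x,y,z,jaw=None):
    s=r.read_state();M=R.from_quat(s['eef_rot']);m=M.as_matrix()
    cur=np.degrees(np.arctan2(m[1,0],m[0,0]))
    if jaw is None: dj=0
    else: dj=(jaw-cur+90)%180-90
    f=np.radians(cur+dj);X=np.array([np.cos(f),np.sin(f),0]);Y=np.array([0,0,-1.])
    T=np.column_stack([X,Y,np.cross(X,Y)])
    rot=(M.inv()*R.from_matrix(T)).as_rotvec(degrees=True)
    d=m.T@(np.array([x,y,z])-s['ee_pos'])
    print('t',round(float(s['time']),2),'pos',np.round(s['ee_pos'],4),'jaw',round(cur,1),'width',round(float(s['width']),4),'F',np.round(s['ft_force'],1),'q7',round(float(s['joint_positions'][6]),2))
    print('delta',np.round(d,4).tolist(),np.round(rot,2).tolist(),'dist',round(float(np.linalg.norm(d)),3))
E
python3 -c "
from h import *
plan(.579,-.248,.19,84); plan(.579,-.248,.19,-6)
print(np.round(R.from_quat(r.read_state()['eef_rot']).as_matrix(),3))"
```

```text
t 1.3 pos [0.279  0.5593 0.2226] jaw 63.5 width 0.087 F [ 0.   0.4 -0.1] q7 -0.09
delta [-0.5884, 0.0325, -0.6288] [-0.0, -20.52, 0.01] dist 0.862
t 1.3 pos [0.279  0.5593 0.2226] jaw 63.5 width 0.087 F [ 0.   0.4 -0.1] q7 -0.09
delta [-0.5884, 0.0325, -0.6288] [-0.01, 69.48, 0.0] dist 0.862
[[ 0.446  0.    -0.895]
 [ 0.895  0.     0.446]
 [ 0.    -1.     0.   ]]
```

Call:
{"op": "arm_command", "data": {
  "deltas": [-0.02,0,-0.021,0,2,0,-0.06,0,-0.063,0,7,0,-0.1,0,-0.106,0,12,0,-0.14,0,-0.149,0,17,0,-0.18,0,-0.192,0,22,0,-0.22,0,-0.235,0,27,0,-0.26,0,-0.278,0,32,0,-0.3,0,-0.32,0,37,0],
  "hand": 1
}}

```text
time: 2.3
ee_pos: [0.4319, 0.1461, 0.2229]
eef_rot: [-0.688, -0.161, 0.161, 0.689]
ft_force: [2.3, 0.2, -0.2]
width: 0.0869
```

```bash
python3 -c "
from h import *
plan(.579,-.248,.19,-6)"
```

```text
t 2.3 pos [0.4319 0.1461 0.2229] jaw 26.3 width 0.0869 F [ 2.3  0.2 -0.2] q7 0.02
delta [-0.0429, 0.0327, -0.4185] [-0.04, 32.31, 0.05] dist 0.422
```

Call:
{"op": "arm_command", "data": {
  "deltas": [-0.006,0.002,-0.06,0,5,0,-0.012,0.008,-0.12,0,10,0,-0.018,0.016,-0.18,0,15,0,-0.024,0.022,-0.24,0,20,0,-0.03,0.028,-0.3,0,25,0,-0.036,0.033,-0.36,0,30,0,-0.043,0.033,-0.41,0,32.3,0,-0.043,0.033,-0.418,0,32.3,0]
}}

```text
time: 3.3
ee_pos: [0.5788, -0.2495, 0.1891]
eef_rot: [0.707, -0.038, 0.037, -0.705]
ft_force: [0.2, 0.6, -0.1]
width: 0.087
```

```bash
python3 - <<'E'
from h import *
plan(.579,-.248,.026,-6)
s=r.read_state();w=shot('wrist','w1.png');T=wristT(s,w)
print(w2p(w,[.579,-.248,.054],T))
for d in r.boxes_of(w,'housing1'): print(d['conf'],d['centre'],p2w(w,*d['centre'],.04,T))
E
```

```text
t 3.3 pos [ 0.5788 -0.2495  0.1891] jaw -6.1 width 0.087 F [ 0.2  0.6 -0.1] q7 0.42
delta [0.0002, 0.1631, 0.0018] [0.13, -0.11, -0.04] dist 0.163
[183.05447553 255.52617593]
0.67 [211.8, 144.1] [ 0.43818592 -0.27288707  0.04      ]
0.58 [294.8, 194.0] [ 0.4793838  -0.39722757  0.04      ]
0.57 [172.2, 256.3] [ 0.58102476 -0.23835313  0.04      ]
```

View pics/w1.png

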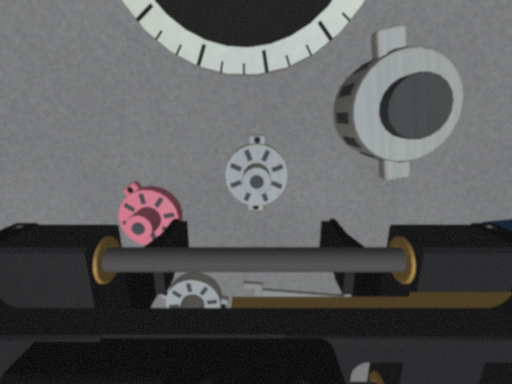

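Call:
{"op": "arm_command", "data": {
  "deltas": [0,0.04,0,0,0,0,0,0.09,0.001,0,0,0,0,0.13,0.002,0,0,0,0,0.15,0.002,0,0,0,0,0.16,0.002,0,0,0,0,0.161,0.002,0,0,0]
}}

```text
time: 4.15
ee_pos: [0.5801, -0.2431, 0.0292]
eef_rot: [-0.706, 0.035, -0.036, 0.706]
ft_force: [0.3, 0.2, 0.4]
width: 0.087
```

Call:
{"op": "arm_command", "data": {
  "deltas": [0,0,0,0,0,0,0,0,0,0,0,0,0,0,0,0,0,0,0,0,0,0,0,0,0,0,0,0,0,0],
  "hand": 0,
  "grip_force": 45
}}

```text
time: 4.78
ee_pos: [0.5796, -0.2434, 0.0285]
eef_rot: [-0.706, 0.036, -0.036, 0.706]
ft_force: [-0.8, -0.9, 0.2]
width: 0.045
```

```bash
python3 - <<'E'
from h import *
plan(.579,-.248,.17,-6)
E
```

```text
t 4.78 pos [ 0.5796 -0.2434  0.0285] jaw -5.8 width 0.045 F [-0.8 -0.9  0.2] q7 0.49
delta [-0.0001, -0.1415, -0.0047] [-0.0, 0.18, 0.0] dist 0.142
```

Call:
{"op": "arm_command", "data": {
  "deltas": [0,0,-0.004,0,0,0,0,0,-0.004,0,0,0,0,0,-0.004,0,0,0,0,0,-0.004,0,0,0]
}}

```text
time: 5.28
ee_pos: [0.579, -0.2477, 0.0285]
eef_rot: [0.706, -0.036, 0.036, -0.706]
ft_force: [0.2, -1.6, -1.0]
width: 0.0333
```

```bash
python3 - <<'E'
from h import *
plan(.579,-.248,.17,-6)
E
```

```text
t 5.28 pos [ 0.579  -0.2477  0.0285] jaw -5.8 width 0.0333 F [ 0.2 -1.6 -1. ] q7 0.5
delta [-0.0, -0.1415, -0.0004] [0.02, 0.17, -0.0] dist 0.141
```

Call:
{"op": "arm_command", "data": {
  "deltas": [0,-0.02,0,0,0,0,0,-0.05,0,0,0,0,0,-0.09,0,0,0,0,0,-0.13,0,0,0,0,0,-0.155,0,0,0,0,0,-0.165,0,0,0,0]
}}

```text
time: 6.02
ee_pos: [0.5795, -0.2474, 0.1959]
eef_rot: [-0.706, 0.035, -0.037, 0.706]
ft_force: [0.7, -0.4, -3.4]
width: 0.0333
```

```bash
python3 - <<'E'
from h import *
plan(.630,.0857,.19,-26)
t=shot('top'); crop(t,130,250,230,420,4,'t2.png')
E
```

```text
t 6.03 pos [ 0.5795 -0.2474  0.1959] jaw -5.8 width 0.0333 F [ 0.7 -0.4 -3.4] q7 0.42
delta [0.0165, 0.006, 0.3365] [-0.03, 20.18, 0.14] dist 0.337
```

View pics/t2.png

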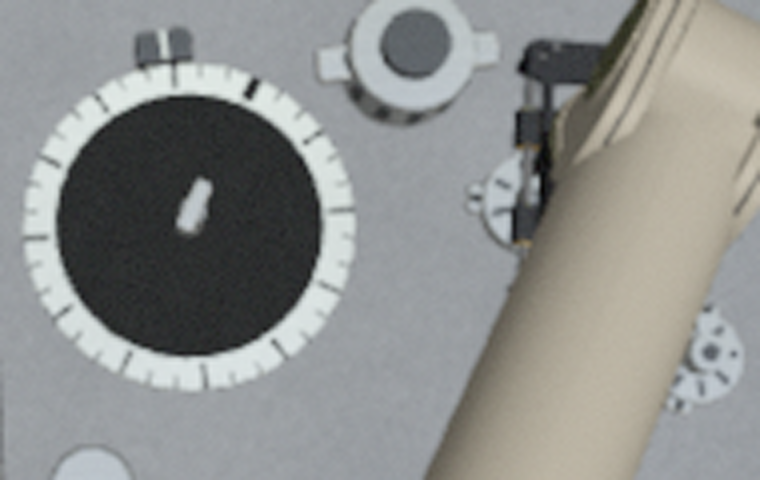

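Call:
{"op": "arm_command", "data": {
  "deltas": [0.001,0,0.02,0,1,0,0.003,0,0.06,0,4,0,0.005,0.001,0.11,0,7,0,0.008,0.002,0.165,0,10,0,0.011,0.003,0.22,0,14,0,0.014,0.004,0.275,0,17,0,0.0155,0.005,0.315,0,19,0,0.0165,0.006,0.3365,0,20.2,0]
}}

```text
time: 7.08
ee_pos: [0.6288, 0.0892, 0.1861]
eef_rot: [0.689, -0.159, 0.157, -0.689]
ft_force: [0.6, -0.4, -3.6]
width: 0.033
```

```bash
python3 - <<'E'
from h import *
plan(.630,.0857,.068,-26)
E
```

```text
t 7.08 pos [0.6288 0.0892 0.1861] jaw -25.9 width 0.033 F [ 0.6 -0.4 -3.6] q7 -0.48
delta [0.0028, 0.1181, -0.0025] [0.05, 0.13, -0.13] dist 0.118
```

Call:
{"op": "arm_command", "data": {
  "deltas": [0.001,0.02,-0.001,0,0,0,0.002,0.05,-0.002,0,0,0,0.0025,0.08,-0.0025,0,0,0,0.0025,0.1,-0.0025,0,0,0,0.0025,0.113,-0.0025,0,0,0,0.0025,0.118,-0.0025,0,0,0,0.0025,0.118,-0.0025,0,0,0]
}}

```text
time: 7.95
ee_pos: [0.6311, 0.0824, 0.0698]
eef_rot: [-0.689, 0.159, -0.159, 0.689]
ft_force: [0.5, -0.2, -3.1]
width: 0.033
```

```bash
python3 - <<'E'
from h import *
plan(.630,.0857,.0635,-26)
s=r.read_state();w=shot('wrist','w2.png')
p=shot('scene');crop(p,150,270,180,330,4,'s2.png')
E
```

```text
t 7.95 pos [0.6311 0.0824 0.0698] jaw -26.0 width 0.033 F [ 0.5 -0.2 -3.1] q7 -0.42
delta [-0.0024, 0.0063, 0.0025] [-0.02, -0.02, 0.02] dist 0.007
```

View pics/s2.png

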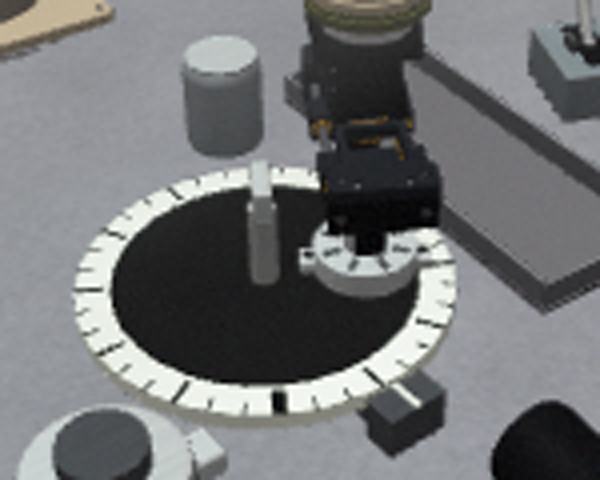

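View pics/w2.png

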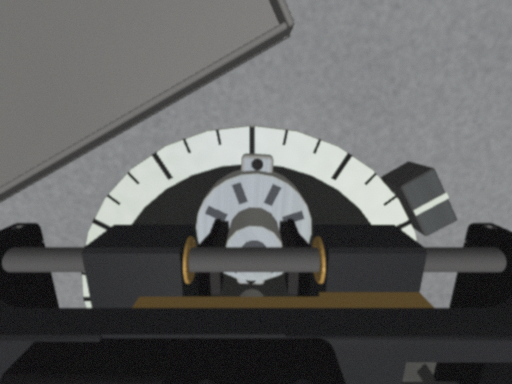

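Call:
{"op": "arm_command", "data": {
  "deltas": [-0.001,0.001,0.002,0,0,0,-0.002,0.002,0.0025,0,0,0,-0.002,0.004,0.0025,0,0,0,-0.002,0.006,0.0025,0,0,0,-0.002,0.006,0.0025,0,0,0]
}}

```text
time: 8.68
ee_pos: [0.6303, 0.0855, 0.0638]
eef_rot: [-0.689, 0.159, -0.159, 0.689]
ft_force: [-1.1, -0.8, -0.3]
width: 0.0334
```

```bash
python3 - <<'E'
from h import *
plan(.630,.0857,.0635,-26)
E
```

```text
t 8.68 pos [0.6303 0.0855 0.0638] jaw -26.0 width 0.0334 F [-1.1 -0.8 -0.3] q7 -0.43
delta [-0.0003, 0.0003, 0.0001] [-0.02, -0.03, 0.01] dist 0.0
```

Weight is on the plate (Fz ≈ 0). Release and rise.

Call:
{"op": "arm_command", "data": {
  "deltas": [0,0,0,0,0,0,0,0,0,0,0,0,0,0,0,0,0,0,0,0,0,0,0,0],
  "hand": 0.8
}}

```text
time: 9.18
ee_pos: [0.6302, 0.0856, 0.0636]
eef_rot: [-0.689, 0.159, -0.159, 0.689]
ft_force: [0.1, -0.4, -1.0]
width: 0.0642
```

Call:
{"op": "arm_command", "data": {
  "deltas": [0,-0.02,0,0,0,0,0,-0.06,0,0,0,0,0,-0.1,0,0,0,0,0,-0.13,0,0,0,0,0,-0.14,0,0,0,0]
}}

```text
time: 9.8
ee_pos: [0.6311, 0.0854, 0.2068]
eef_rot: [-0.688, 0.158, -0.161, 0.69]
ft_force: [0.7, -0.3, -0.9]
width: 0.0695
```

```bash
python3 - <<'E'
from h import *
t=shot('top','t3.png')
plan(.468,-.428,.19,-26)
E
```

```text
t 9.85 pos [0.631  0.0855 0.2066] jaw -26.0 width 0.0696 F [-0.1 -0.1  0.9] q7 -0.48
delta [0.0788, 0.0154, -0.533] [-0.15, -0.02, 0.15] dist 0.539
```

View pics/t3.png

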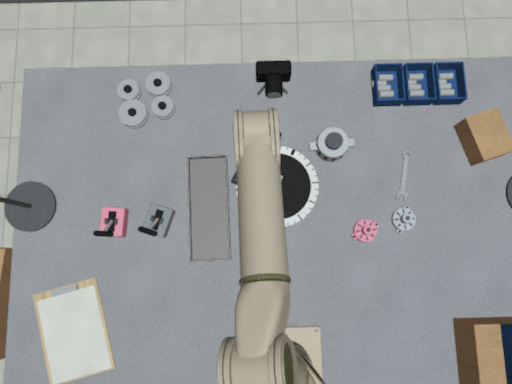

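Call:
{"op": "arm_command", "data": {
  "deltas": [0.003,0,-0.02,0,0,0,0.01,0,-0.07,0,0,0,0.019,0,-0.13,0,0,0,0.028,0,-0.19,0,0,0,0.037,0,-0.25,0,0,0,0.046,0,-0.31,0,0,0,0.055,0,-0.37,0,0,0,0.063,0,-0.425,0,0,0],
  "hand": 1
}}

```text
time: 10.85
ee_pos: [0.4974, -0.3267, 0.2023]
eef_rot: [-0.689, 0.16, -0.159, 0.689]
ft_force: [0.7, 0.2, 0.8]
width: 0.0868
```

```bash
python3 - <<'E'
from h import *
t=shot('top')
crop(t,170,245,335,420,6,'hs2.png');crop(t,135,240,225,330,5,'dial2.png')
plan(.468,-.428,.17,-16)
E
```

```text
t 10.9 pos [ 0.4929 -0.3345  0.2028] jaw -26.6 width 0.087 F [-6.4 -4.  -0.2] q7 0.26
delta [0.0197, 0.0331, -0.0946] [0.24, -10.6, -0.09] dist 0.102
```

View pics/hs2.png

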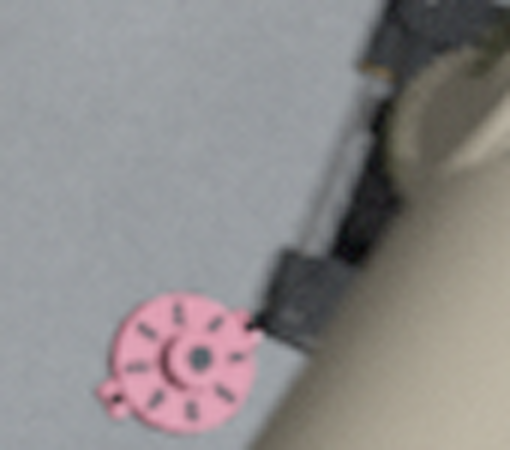

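View pics/dial2.png

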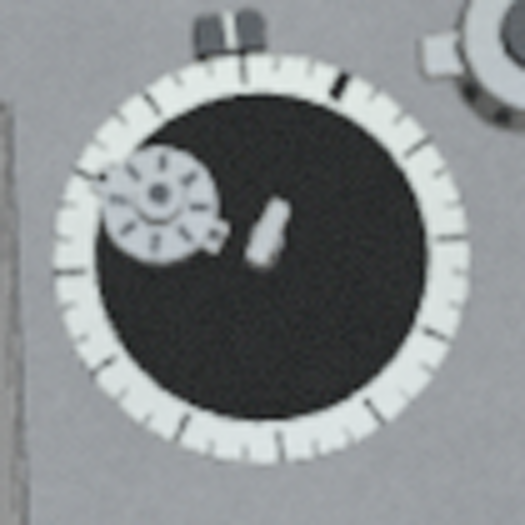

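Call:
{"op": "arm_command", "data": {
  "deltas": [0.005,0.01,-0.035,0,-3,0,0.01,0.02,-0.07,0,-6,0,0.013,0.028,-0.095,0,-9,0,0.015,0.033,-0.108,0,-10.5,0,0.015,0.033,-0.108,0,-10.5,0,0.015,0.033,-0.108,0,-10.5,0]
}}

```text
time: 11.65
ee_pos: [0.4661, -0.4272, 0.1701]
eef_rot: [-0.7, 0.096, -0.095, 0.701]
ft_force: [-0.7, 0.4, 0.4]
width: 0.087
```

```bash
python3 - <<'E'
from h import *
plan(.468,-.428,.0285,-16)
s=r.read_state();w=shot('wrist','w3.png');T=wristT(s,w)
print(w2p(w,[.468,-.428,.054],T))
E
```

```text
t 11.65 pos [ 0.4661 -0.4272  0.1701] jaw -15.6 width 0.087 F [-0.7  0.4  0.4] q7 0.64
delta [0.0022, 0.1416, -0.0004] [-0.04, 0.45, -0.04] dist 0.142
[188.87224584 257.40957417]
```

View pics/w3.png

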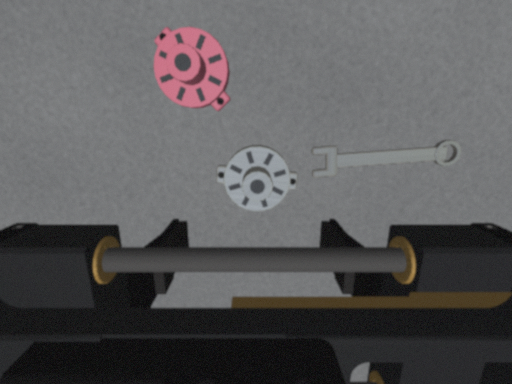

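Call:
{"op": "arm_command", "data": {
  "deltas": [0.001,0.03,0,0,0,0,0.002,0.08,0.001,0,0,0,0.002,0.12,0.001,0,0,0,0.002,0.136,0.001,0,0,0,0.002,0.1415,0.001,0,0,0,0.002,0.1415,0.001,0,0,0]
}}

```text
time: 12.45
ee_pos: [0.4692, -0.4276, 0.0302]
eef_rot: [0.701, -0.095, 0.096, -0.7]
ft_force: [-0.3, -0.2, 0.4]
width: 0.0871
```

Call:
{"op": "arm_command", "data": {
  "deltas": [0,0,0,0,0,0,0,0,0,0,0,0,0,0,0,0,0,0,0,0,0,0,0,0,0,0,0,0,0,0,0,0,0,0,0,0,0,0,0,0,0,0],
  "hand": 0,
  "grip_force": 45
}}

```text
time: 13.32
ee_pos: [0.4687, -0.4272, 0.029]
eef_rot: [-0.701, 0.095, -0.095, 0.701]
ft_force: [0.4, 0.6, -0.7]
width: 0.0329
```

```bash
python3 - <<'E'
from h import *
plan(.468,-.428,.19,-16)
E
```

```text
t 13.32 pos [ 0.4687 -0.4272  0.029 ] jaw -15.5 width 0.0329 F [ 0.4  0.6 -0.7] q7 0.72
delta [-0.0005, -0.161, -0.0009] [-0.0, 0.49, 0.01] dist 0.161
```

Call:
{"op": "arm_command", "data": {
  "deltas": [0,-0.02,0,0,0,0,0,-0.05,0,0,0,0,0,-0.09,0,0,0,0,0,-0.13,0,0,0,0,0,-0.15,0,0,0,0,0,-0.16,0,0,0,0,0,-0.16,0,0,0,0]
}}

```text
time: 14.2
ee_pos: [0.4685, -0.427, 0.1886]
eef_rot: [-0.701, 0.096, -0.095, 0.701]
ft_force: [0.1, -0.3, -3.7]
width: 0.0332
```

```bash
python3 - <<'E'
from h import *
plan(.560,-.0583,.18,-26)
E
```

```text
t 14.2 pos [ 0.4685 -0.427   0.1886] jaw -15.5 width 0.0332 F [ 0.1 -0.3 -3.7] q7 0.64
delta [-0.0105, 0.0087, 0.3798] [-0.01, 10.49, -0.03] dist 0.38
```

Call:
{"op": "arm_command", "data": {
  "deltas": [0,0,0.025,0,1,0,-0.002,0,0.075,0,2,0,-0.004,0,0.135,0,4,0,-0.005,0,0.195,0,6,0,-0.007,0,0.255,0,8,0,-0.009,0,0.315,0,9,0,-0.01,0,0.36,0,10,0,-0.0105,0.005,0.38,0,10.5,0]
}}

```text
time: 15.2
ee_pos: [0.5601, -0.0545, 0.1826]
eef_rot: [-0.689, 0.158, -0.157, 0.689]
ft_force: [0.1, -0.1, -2.9]
width: 0.0332
```

Call:
{"op": "arm_command", "data": {
  "deltas": [0,0.01,0,0,0,0,0,0.03,0,0,0,0,0,0.06,0,0,0,0,0,0.085,0,0,0,0,0,0.1,0,0,0,0,0,0.105,0,0,0,0,0,0.105,0,0,0,0]
}}

```text
time: 16.08
ee_pos: [0.5603, -0.0587, 0.0792]
eef_rot: [0.689, -0.159, 0.159, -0.689]
ft_force: [1.1, -0.2, -2.6]
width: 0.033
```

```bash
python3 - <<'E'
from h import *
plan(.560,-.0583,.064,-26)
p=shot('scene');crop(p,150,270,180,330,4,'s4.png')
E
```

```text
t 16.07 pos [ 0.5603 -0.0587  0.0792] jaw -26.0 width 0.033 F [ 1.1 -0.2 -2.6] q7 -0.22
delta [-0.0004, 0.0152, 0.0002] [0.0, -0.04, 0.01] dist 0.015
```

View pics/s4.png

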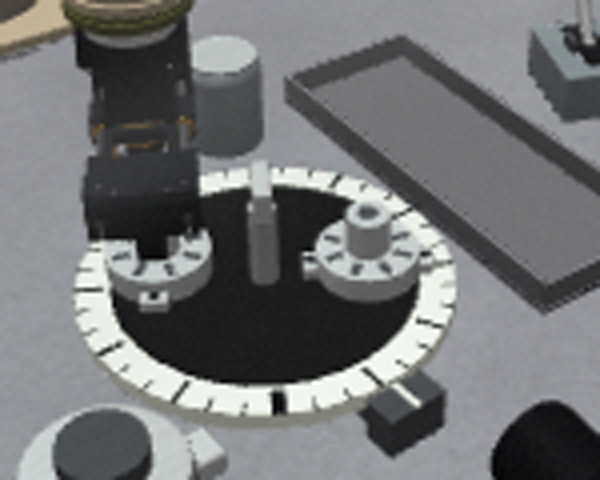

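Call:
{"op": "arm_command", "data": {
  "deltas": [0,0.004,0,0,0,0,0,0.008,0,0,0,0,0,0.012,0,0,0,0,0,0.0148,0,0,0,0,0,0.0148,0,0,0,0,0,0.0148,0,0,0,0]
}}

```text
time: 16.88
ee_pos: [0.5602, -0.0582, 0.0642]
eef_rot: [-0.689, 0.159, -0.159, 0.689]
ft_force: [0.4, 0.6, -3.5]
width: 0.0332
```

```bash
python3 - <<'E'
from h import *
plan(.560,-.0583,.064,-26)
E
```

```text
t 16.88 pos [ 0.5602 -0.0582  0.0642] jaw -26.0 width 0.0332 F [ 0.4  0.6 -3.5] q7 -0.2
delta [-0.0001, 0.0002, -0.0001] [-0.0, -0.02, -0.0] dist 0.0
```

Call:
{"op": "arm_command", "data": {
  "deltas": [0,0.001,0,0,0,0,0,0.0015,0,0,0,0,0,0.0015,0,0,0,0]
}}

```text
time: 17.25
ee_pos: [0.5605, -0.0584, 0.0639]
eef_rot: [-0.689, 0.159, -0.159, 0.689]
ft_force: [-6.1, -0.1, 9.4]
width: 0.033
```

Call:
{"op": "arm_command", "data": {
  "deltas": [0,0,0,0,0,0,0,0,0,0,0,0,0,0,0,0,0,0,0,0,0,0,0,0],
  "hand": 0.8
}}

```text
time: 17.75
ee_pos: [0.5602, -0.0582, 0.0627]
eef_rot: [-0.689, 0.159, -0.159, 0.689]
ft_force: [-0.4, 0.3, 0.1]
width: 0.0642
```

Call:
{"op": "arm_command", "data": {
  "deltas": [0,-0.02,0,0,0,0,0,-0.06,0,0,0,0,0,-0.1,0,0,0,0,0,-0.13,0,0,0,0,0,-0.14,0,0,0,0]
}}

```text
time: 18.38
ee_pos: [0.5611, -0.0586, 0.2056]
eef_rot: [-0.688, 0.158, -0.161, 0.689]
ft_force: [0.0, -0.6, -0.7]
width: 0.0696
```

```bash
python3 - <<'E'
from h import *
plan(.595,.0137,.19,-116)
E
```

```text
t 18.38 pos [ 0.5611 -0.0586  0.2056] jaw -26.0 width 0.0696 F [ 0.  -0.6 -0.7] q7 -0.29
delta [-0.0013, 0.0158, 0.0798] [-0.25, 89.96, 0.04] dist 0.081
```

Call:
{"op": "arm_command", "data": {
  "deltas": [0,0,0.01,0,9,0,0,0,0.02,0,18,0,0,0,0.035,0,27,0,0,0,0.05,0,36,0,0,0,0.065,0,45,0,-0.001,0,0.075,0,54,0,-0.001,0,0.08,0,63,0,-0.001,0,0.08,0,72,0],
  "hand": 0.8
}}

```text
time: 19.38
ee_pos: [0.5941, 0.0146, 0.2023]
eef_rot: [-0.463, 0.535, -0.535, 0.462]
ft_force: [0.0, -0.6, 0.2]
width: 0.0696
```

Call:
{"op": "arm_command", "data": {
  "deltas": [0,0,0,0,9,0,0,0,0,0,16,0,0,0,0,0,18,0,0,0,0,0,18,0,0,0,0,0,18,0]
}}

```text
time: 20.0
ee_pos: [0.5943, 0.014, 0.2027]
eef_rot: [-0.375, 0.599, -0.599, 0.375]
ft_force: [-0.5, 0.6, -0.6]
width: 0.0699
```

```bash
python3 - <<'E'
from h import *
plan(.595,.0137,.100,-116)
s=r.read_state();w=shot('wrist','w5.png');T=wristT(s,w);print(w2p(w,[.595,.0137,.129],T),s['joint_positions'].round(2) if hasattr(s['joint_positions'],'round') else s['joint_positions'])
E
```

```text
t 20.0 pos [0.5943 0.014  0.2027] jaw -115.9 width 0.0699 F [-0.5  0.6 -0.6] q7 -1.87
delta [0.0, 0.1027, 0.0008] [0.01, 0.08, -0.0] dist 0.103
[198.78781607 252.55039765] [-0.84  0.38  0.94  1.61 -0.32  1.31 -1.87]
```

View pics/w5.png

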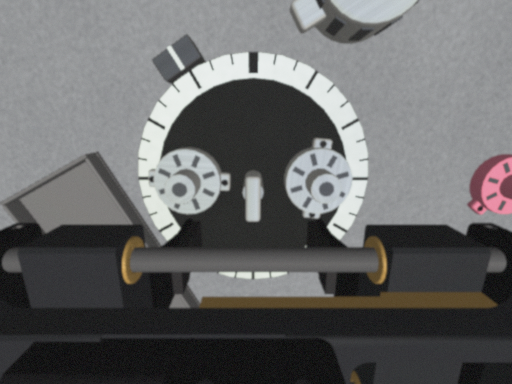

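Call:
{"op": "arm_command", "data": {
  "deltas": [0,0.02,0,0,0,0,0,0.05,0,0,0,0,0,0.08,0.001,0,0,0,0,0.096,0.001,0,0,0,0,0.1,0.001,0,0,0,0,0.1,0.001,0,0,0]
}}

```text
time: 20.8
ee_pos: [0.5956, 0.0135, 0.1032]
eef_rot: [0.374, -0.6, 0.6, -0.375]
ft_force: [0.8, 0.4, 0.3]
width: 0.0693
```

Call:
{"op": "arm_command", "data": {
  "deltas": [0,0,0,0,0,0,0,0,0,0,0,0,0,0,0,0,0,0,0,0,0,0,0,0,0,0,0,0,0,0,0,0,0,0,0,0,0,0,0,0,0,0],
  "hand": 0,
  "grip_force": 30
}}

```text
time: 21.68
ee_pos: [0.5962, 0.0145, 0.1035]
eef_rot: [-0.374, 0.6, -0.6, 0.376]
ft_force: [1.5, 1.6, 4.9]
width: 0.0139
```

```bash
python3 - <<'E'
from h import *
plan(.595,.0137,.102,-116)
s=r.read_state();print(s['torque'])
p=shot('scene');crop(p,150,270,180,330,4,'s5.png')
E
```

```text
t 21.68 pos [0.5962 0.0145 0.1035] jaw -116.0 width 0.0139 F [1.5 1.6 4.9] q7 -1.81
delta [0.0013, 0.0015, -0.0007] [-0.07, 0.03, -0.11] dist 0.002
[0.50523791 0.03251677 0.01211287]
```

View pics/s5.png

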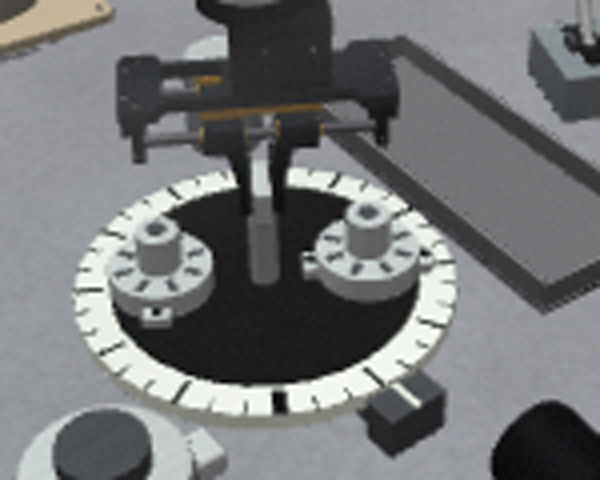

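Call:
{"op": "arm_command", "data": {
  "deltas": [0,0,0,0,-2,0,0,0,0,0,-7,0,0,0,0,0,-13,0,0,0,0,0,-19,0,0,0,0,0,-25,0,0,0,0,0,-31,0,0,0,0,0,-37,0,0,0,0,0,-43,0]
}}

```text
time: 22.72
ee_pos: [0.5962, 0.0148, 0.1035]
eef_rot: [-0.568, 0.419, -0.42, 0.57]
ft_force: [1.3, 4.8, 4.6]
width: 0.0131
```

Call:
{"op": "arm_command", "data": {
  "deltas": [0,0,0,0,-6,0,0,0,0,0,-12,0,0,0,0,0,-18,0,0,0,0,0,-24,0,0,0,0,0,-30,0,0,0,0,0,-36,0,0,0,0,0,-42,0,0,0,0,0,-46,0]
}}

```text
time: 23.72
ee_pos: [0.596, 0.015, 0.1035]
eef_rot: [-0.687, 0.164, -0.164, 0.689]
ft_force: [0.5, 3.8, 4.5]
width: 0.0137
```

```bash
python3 - <<'E'
from h import *
plan(.595,.0137,.102,156.1)
t=shot('top'); crop(t,135,240,225,330,5,'dial3.png')
E
```

```text
t 23.73 pos [0.596  0.015  0.1035] jaw -26.8 width 0.0137 F [0.5 3.8 4.5] q7 -0.39
delta [-0.0003, 0.0015, -0.0016] [-0.14, -2.92, 0.04] dist 0.002
```

View pics/dial3.png

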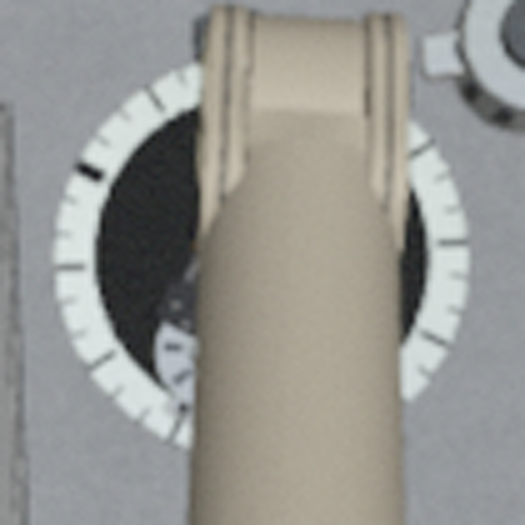

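Call:
{"op": "arm_command", "data": {
  "deltas": [0,0,0,0,-1,0,0,0,0,0,-2,0,0,0,0,0,-3,0,0,0,0,0,-3,0,0,0,0,0,-3,0]
}}

```text
time: 24.4
ee_pos: [0.596, 0.015, 0.1035]
eef_rot: [-0.691, 0.147, -0.148, 0.692]
ft_force: [0.7, 4.6, 6.7]
width: 0.0139
```

```bash
cat > mark.py <<'E'
from h import *
def unw(p,T,z=.035,c=(.5949,.0137),N=800,S=.0005):
    c=np.array(c);h=N*S/2
    A=[[c[0]+h,c[1]+h],[c[0]+h,c[1]-h],[c[0]-h,c[1]-h],[c[0]-h,c[1]+h]]
    src=np.float32([w2p(p,[a[0],a[1],z],T)[::-1] for a in A]);dst=np.float32([[0,0],[N,0],[N,N],[0,N]])
    return cv2.warpPerspective(p['image'],cv2.getPerspectiveTransform(src,dst),(N,N),flags=cv2.INTER_CUBIC)
def prof(im,r0,r1,aa,N=800,S=.0005):
    g=cv2.cvtColor(im,cv2.COLOR_RGB2GRAY).astype(float)
    rr=np.arange(r0,r1,.0005);a=np.radians(aa)[:,None]
    return g[(N/2-rr*np.cos(a)/S).round().astype(int),(N/2-rr*np.sin(a)/S).round().astype(int)].mean(1)
def centroid(aa,v,sign):
    v=sign*v;w=np.clip(v-v.min()-.5*(v.max()-v.min()),0,None);return (w*aa).sum()/w.sum()
E
python3 - <<'E'
from mark import *
plan(.595,.0137,.102,156.1)
t=shot('top');im=unw(t,None)
aa=np.arange(58,75,.1);print(centroid(aa,prof(im,.124,.14,aa),-1))
aa=np.arange(90,100,.1);print(centroid(aa,prof(im,.124,.13,aa),-1)-30)
aa=np.arange(121,131,.1);print(centroid(aa,prof(im,.124,.13,aa),-1)-60)
E
```

```text
t 24.4 pos [0.596  0.015  0.1035] jaw -24.0 width 0.0139 F [0.7 4.6 6.7] q7 -0.34
delta [-0.0004, 0.0015, -0.0016] [-0.13, -0.13, 0.05] dist 0.002
65.98476329648719
65.86692186170828
66.02228906602467
```

Call:
{"op": "arm_command", "data": {
  "deltas": [0,0,0,0,0,0,0,0,0,0,0,0,0,0,0,0,0,0,0,0,0,0,0,0],
  "hand": 0.6
}}

```text
time: 24.95
ee_pos: [0.5949, 0.0134, 0.1023]
eef_rot: [0.692, -0.148, 0.147, -0.691]
ft_force: [-0.2, 0.2, -0.6]
width: 0.0457
```

Call:
{"op": "arm_command", "data": {
  "deltas": [0,-0.02,0,0,0,0,0,-0.05,0,0,0,0,0,-0.08,0,0,0,0,0,-0.1,0,0,0,0,0,-0.11,0,0,0,0]
}}

```text
time: 25.58
ee_pos: [0.5958, 0.0134, 0.2151]
eef_rot: [-0.691, 0.146, -0.148, 0.692]
ft_force: [0.1, -0.0, -0.6]
width: 0.0524
```

```bash
python3 - <<'E'
from h import *
c,s_=np.cos(np.radians(-21.7)),np.sin(np.radians(-21.7))
plan(.483-.1*c,.424-.1*s_,.21,-21.7)
print(.483-.1*c,.424-.1*s_)
E
```

```text
t 25.57 pos [0.5958 0.0134 0.2151] jaw -24.0 width 0.0524 F [ 0.1 -0.  -0.6] q7 -0.39
delta [-0.3702, 0.0048, 0.3249] [-0.09, -2.34, 0.12] dist 0.493
0.3900867428465944 0.46097467572738293
```

Call:
{"op": "arm_command", "data": {
  "deltas": [-0.02,0,0.02,0,0,0,-0.06,0,0.055,0,0,0,-0.105,0,0.092,0,0,0,-0.15,0,0.132,0,0,0,-0.195,0,0.171,0,0,0,-0.24,0,0.21,0,0,0,-0.285,0,0.25,0,1,0,-0.325,0,0.285,0,2,0],
  "hand": 0
}}

```text
time: 26.58
ee_pos: [0.413, 0.4081, 0.213]
eef_rot: [-0.689, 0.159, -0.159, 0.689]
ft_force: [1.2, -1.0, 0.4]
width: 0.0005
```

Call:
{"op": "arm_command", "data": {
  "deltas": [-0.025,0,0.022,0,-2,0,-0.04,0,0.035,0,-4,0,-0.045,0,0.04,0,-4.3,0,-0.045,0,0.04,0,-4.3,0]
}}

```text
time: 27.08
ee_pos: [0.3925, 0.4609, 0.2127]
eef_rot: [0.694, -0.134, 0.134, -0.694]
ft_force: [0.7, -0.6, -0.2]
width: 0.0002
```

```bash
python3 - <<'E'
from mark import *
plan(.390,.461,.102,-21.7)
t=shot('top','t6.png');im=unw(t,None)
aa=np.arange(58,75,.1);print(centroid(aa,prof(im,.124,.14,aa),-1))
aa=np.arange(2,10,.1);print(centroid(aa,prof(im,.124,.13,aa),-1),centroid(aa,prof(im,.155,.172,aa),1))
crop(t,135,240,225,330,5,'dial4.png')
s=r.read_state();w=shot('wrist','w6.png')
E
```

```text
t 27.07 pos [0.3925 0.4609 0.2127] jaw -21.8 width 0.0002 F [ 0.7 -0.6 -0.2] q7 -1.26
delta [-0.0025, 0.1107, -0.0008] [0.02, -0.11, 0.03] dist 0.111
65.99434036103868
5.875987303912597 6.07840784504812
```

View pics/dial4.png

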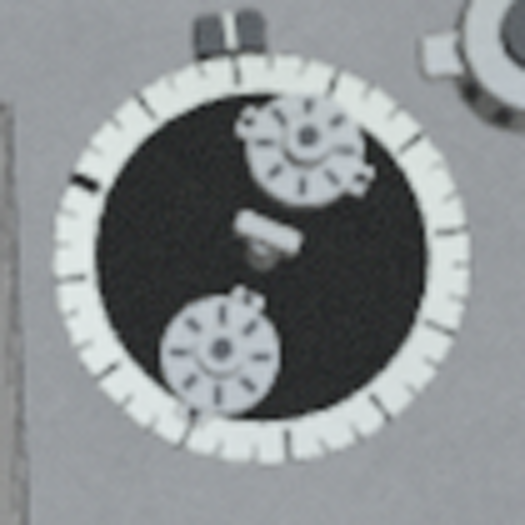

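View pics/w6.png

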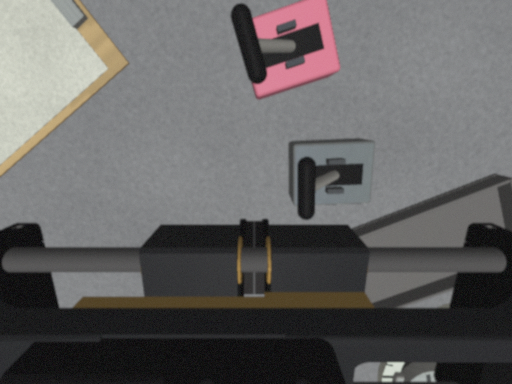

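View pics/t6.png

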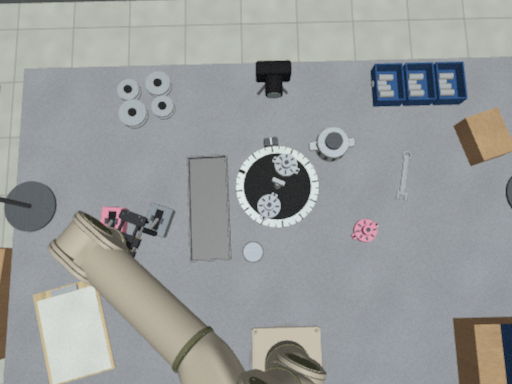

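```bash
python3 - <<'E'
from h import *
s=r.read_state();w=shot('wrist');T=wristT(s,w)
for q in ('switch_grip','isolator'):
  for d in r.boxes_of(w,q): print(q,d['conf'],d['centre'],p2w(w,*d['centre'],.112 if 'g' in q else .05,T))
print(w2p(w,[.441,.441,.112],T), p2w(w,188,307,.112,T))
P=[p2w(w,a,b,.05,T) for a,b in((143,292),(141,372),(203,363),(205,296))];print(np.round(P,3),np.mean(P,0))
crop(w,120,230,250,390,5,'iso2.png')
E
```

```text
switch_grip 0.74 [46.3, 253.8] [0.44133166 0.58525325 0.112     ]
isolator 0.88 [170.0, 330.7] [0.48350967 0.43596293 0.05      ]
isolator 0.79 [44.8, 282.5] [0.476447   0.58835819 0.05      ]
[192.15751572 306.28044349] [0.44309893 0.44487866 0.112     ]
[[0.45  0.485 0.05 ]
 [0.54  0.451 0.05 ]
 [0.509 0.38  0.05 ]
 [0.429 0.409 0.05 ]] [0.48197455 0.43118616 0.05      ]
```

View pics/iso2.png

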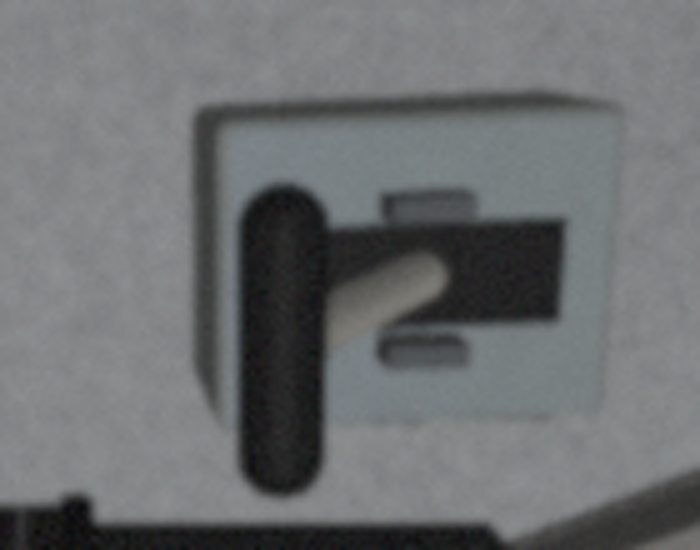

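Call:
{"op": "arm_command", "data": {
  "deltas": [-0.002,0.03,0,0,0,0,-0.003,0.07,0,0,0,0,-0.003,0.1,0,0,0,0,-0.003,0.11,0,0,0,0,-0.003,0.11,0,0,0,0]
}}

```text
time: 27.95
ee_pos: [0.389, 0.4628, 0.103]
eef_rot: [0.694, -0.133, 0.133, -0.694]
ft_force: [0.2, 0.4, 0.4]
width: 0.0006
```

```bash
python3 - <<'E'
from h import *
plan(.390,.461,.102,-21.7)
E
```

```text
t 27.95 pos [0.389  0.4628 0.103 ] jaw -21.7 width 0.0006 F [0.2 0.4 0.4] q7 -1.24
delta [0.0016, 0.001, -0.0013] [0.01, -0.04, 0.0] dist 0.002
```

Call:
{"op": "arm_command", "data": {
  "deltas": [0.015,0,0,0,0,0,0.03,0,0,0,0,0,0.042,0,0,0,0,0,0.054,0,0,0,0,0,0.066,0,0,0,0,0,0.078,0,0,0,0,0,0.088,0,0,0,0,0,0.09,0,0,0,0,0]
}}

```text
time: 28.95
ee_pos: [0.4732, 0.429, 0.1026]
eef_rot: [0.694, -0.134, 0.134, -0.694]
ft_force: [0.0, 0.3, 0.7]
width: 0.0005
```

```bash
python3 - <<'E'
from h import *
plan(.390,.461,.102,-21.7)
p=shot('scene');crop(p,110,200,290,390,6,'s7.png')
E
```

```text
t 28.95 pos [0.4732 0.429  0.1026] jaw -21.8 width 0.0005 F [0.  0.3 0.7] q7 -1.09
delta [-0.0892, 0.0006, -0.0012] [0.02, -0.09, 0.03] dist 0.089
```

View pics/s7.png

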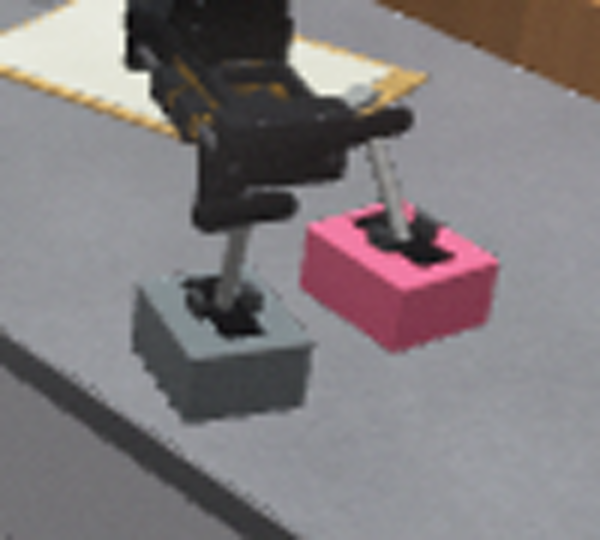

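Call:
{"op": "arm_command", "data": {
  "deltas": [-0.02,0,0,0,0,0,-0.03,-0.02,0,0,0,0,-0.03,-0.06,0,0,0,0,-0.03,-0.09,0,0,0,0,-0.03,-0.1,0,0,0,0]
}}

```text
time: 29.62
ee_pos: [0.4442, 0.4423, 0.2063]
eef_rot: [-0.693, 0.132, -0.133, 0.696]
ft_force: [-0.5, 0.8, -0.5]
width: 0.0002
```

```bash
python3 - <<'E'
from h import *
c,s_=np.cos(np.radians(-21.7)),np.sin(np.radians(-21.7))
plan(.483+.105*c,.426+.105*s_,.205,-21.7)
p=shot('scene');crop(p,110,200,290,390,6,'s8.png')
E
```

```text
t 29.62 pos [0.4442 0.4423 0.2063] jaw -21.6 width 0.0002 F [-0.5  0.8 -0.5] q7 -1.16
delta [0.1471, 0.0014, -0.0009] [-0.26, 0.06, 0.05] dist 0.147
```

View pics/s8.png

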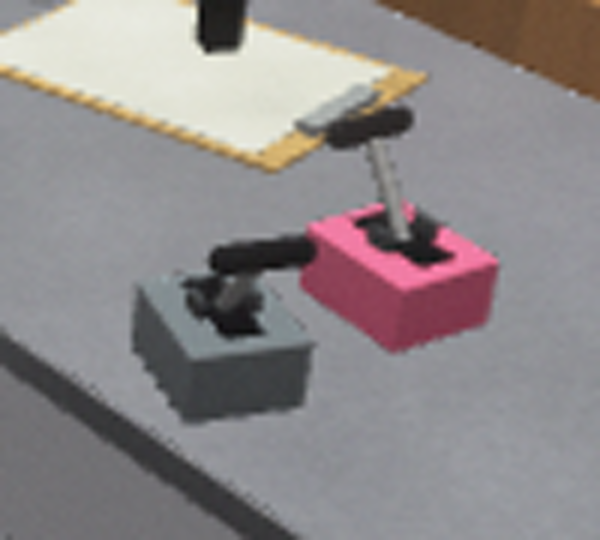

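Call:
{"op": "arm_command", "data": {
  "deltas": [0.03,0,0,0,0,0,0.07,0,0,0,0,0,0.11,0,0,0,0,0,0.14,0,0,0,0,0,0.147,0,0,0,0,0,0.147,0,0,0,0,0]
}}

```text
time: 30.42
ee_pos: [0.5802, 0.3867, 0.2019]
eef_rot: [0.695, -0.134, 0.133, -0.694]
ft_force: [-1.2, 0.5, 0.2]
width: 0.0007
```

Call:
{"op": "arm_command", "data": {
  "deltas": [0,0.03,0,0,0,0,0,0.07,0,0,0,0,0,0.1,0,0,0,0,0,0.104,0,0,0,0,0,0.104,0,0,0,0,0,0.104,0,0,0,0,0,0.104,0,0,0,0,0,0.104,0,0,0,0]
}}

```text
time: 31.42
ee_pos: [0.5812, 0.3866, 0.0994]
eef_rot: [-0.694, 0.133, -0.133, 0.695]
ft_force: [0.2, 0.7, 0.1]
width: 0.0002
```

Call:
{"op": "arm_command", "data": {
  "deltas": [0,0,0,0,0,0,0,0,0,0,0,0,0,0,0,0,0,0,0,0,0,0,0,0,0,0,0,0,0,0,0,0,0,0,0,0,0,0,0,0,0,0,0,0,0,0,0,0]
}}

```text
time: 32.42
ee_pos: [0.581, 0.3864, 0.0987]
eef_rot: [-0.694, 0.133, -0.133, 0.694]
ft_force: [0.4, 0.5, -0.6]
width: 0.0004
```

```bash
python3 - <<'E'
from mark import *
plan(.5806,.387,.1015,-21.7)
t=shot('top','t9.png');im=unw(t,None)
aa=np.arange(58,75,.1);print(centroid(aa,prof(im,.124,.14,aa),-1))
p=shot('scene','s9.png')
E
```

```text
t 32.42 pos [0.581  0.3864 0.0987] jaw -21.7 width 0.0004 F [ 0.4  0.5 -0.6] q7 -0.91
delta [-0.0006, -0.0028, 0.0004] [-0.0, -0.02, -0.0] dist 0.003
65.97835789836259
```

View pics/s9.png

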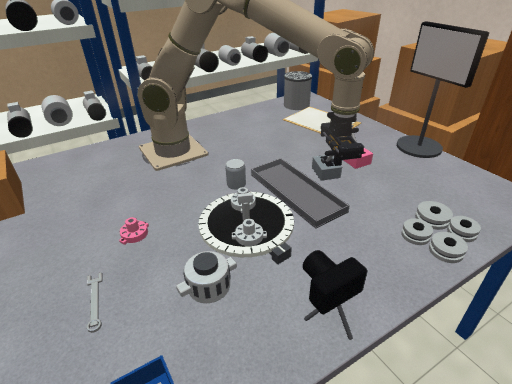

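View pics/t9.png

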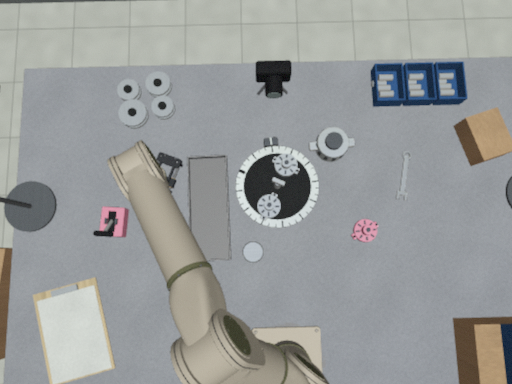

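Call:
{"op": "arm_command", "data": {
  "deltas": [0,0,0,0,0,0,0,0,0,0,0,0,0,0,0,0,0,0,0,0,0,0,0,0,0,0,0,0,0,0,0,0,0,0,0,0,0,0,0,0,0,0,0,0,0,0,0,0]
}}

```text
time: 33.52
ee_pos: [0.581, 0.3864, 0.0988]
eef_rot: [-0.694, 0.133, -0.133, 0.694]
ft_force: [0.3, 0.2, 0.2]
width: 0.0002
```

Call:
{"op": "arm_command", "data": {
  "deltas": [0,0,0,0,0,0,0,0,0,0,0,0,0,0,0,0,0,0,0,0,0,0,0,0,0,0,0,0,0,0,0,0,0,0,0,0,0,0,0,0,0,0,0,0,0,0,0,0]
}}

```text
time: 34.52
ee_pos: [0.581, 0.3864, 0.0988]
eef_rot: [-0.694, 0.133, -0.133, 0.694]
ft_force: [0.6, 0.4, -0.8]
width: 0.0005
```

Call:
{"op": "arm_command", "data": {
  "deltas": [0,0,0,0,0,0,0,0,0,0,0,0,0,0,0,0,0,0,0,0,0,0,0,0,0,0,0,0,0,0,0,0,0,0,0,0,0,0,0,0,0,0,0,0,0,0,0,0]
}}

```text
time: 35.52
ee_pos: [0.581, 0.3865, 0.0988]
eef_rot: [-0.694, 0.133, -0.133, 0.694]
ft_force: [-0.1, 0.7, 0.2]
width: 0.0004
```

Call:
{"op": "arm_command", "data": {
  "deltas": [0,0,0,0,0,0,0,0,0,0,0,0,0,0,0,0,0,0,0,0,0,0,0,0,0,0,0,0,0,0]
}}

```text
time: 36.15
ee_pos: [0.581, 0.3864, 0.0988]
eef_rot: [-0.694, 0.133, -0.133, 0.694]
ft_force: [0.1, 0.3, 1.0]
width: 0.0006
```

Call:
{"op": "arm_command", "data": {
  "deltas": [-0.015,0,0,0,0,0,-0.03,0,0,0,0,0,-0.044,0,0,0,0,0,-0.058,0,0,0,0,0,-0.07,0,0,0,0,0,-0.082,0,0,0,0,0,-0.092,0,0,0,0,0,-0.095,0,0,0,0,0]
}}

```text
time: 37.15
ee_pos: [0.4918, 0.4221, 0.0987]
eef_rot: [-0.694, 0.133, -0.133, 0.695]
ft_force: [0.3, 0.6, 0.1]
width: 0.0002
```

Call:
{"op": "arm_command", "data": {
  "deltas": [0.02,0,0,0,0,0,0.03,-0.02,0,0,0,0,0.03,-0.06,0,0,0,0,0.03,-0.09,0,0,0,0,0.03,-0.1,0,0,0,0]
}}

```text
time: 37.78
ee_pos: [0.5227, 0.4098, 0.2007]
eef_rot: [-0.694, 0.133, -0.135, 0.695]
ft_force: [0.3, -0.5, -0.9]
width: 0.0008
```

```bash
python3 - <<'E'
from mark import *
plan(.56,-.058,.2,-21.7)
p=shot('scene');crop(p,110,200,290,390,6,'s10.png')
t=shot('top','t10.png');im=unw(t,None)
aa=np.arange(58,75,.1);print(centroid(aa,prof(im,.124,.14,aa),-1))
crop(t,135,240,225,330,5,'dial5.png')
E
```

```text
t 37.77 pos [0.5227 0.4098 0.2007] jaw -21.8 width 0.0008 F [ 0.3 -0.5 -0.9] q7 -1.02
delta [0.2085, 0.0001, -0.4204] [-0.15, -0.12, 0.11] dist 0.469
65.97948866445383
```

View pics/s10.png

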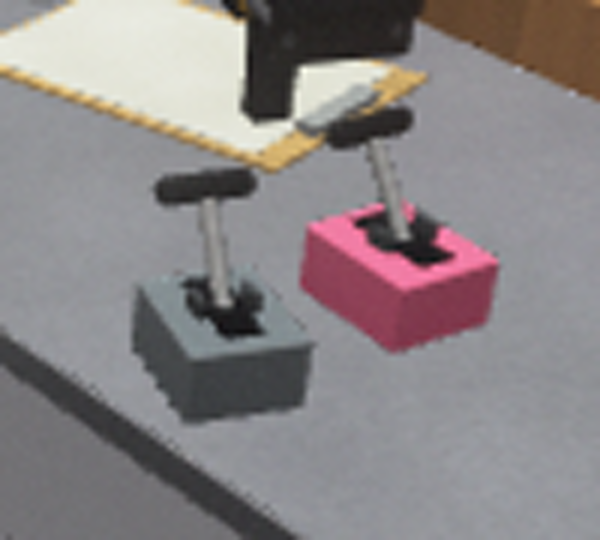

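View pics/dial5.png

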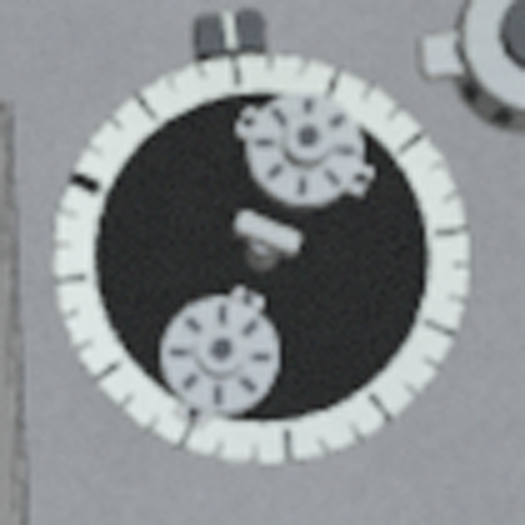

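```bash
python3 - <<'E'
from h import *
t=shot('top')
for c,w in ((286.6,162.2),(269.2,204.6)): print(p2w(t,w,c,.089))
p=shot('scene');crop(p,110,200,290,390,4,'s11.png')
plan(.668,-.0187,.22,66)
plan(.522,.0461,.22,66)
E
```

```text
[ 0.66490274 -0.01917475  0.089     ]
[0.52139266 0.04413378 0.089     ]
t 37.98 pos [0.5206 0.4098 0.1972] jaw -21.7 width 0.0005 F [ 0.4 -0.1  0.2] q7 -1.02
delta [0.2957, -0.0224, -0.3435] [0.05, -87.74, -0.11] dist 0.454
t 37.98 pos [0.5206 0.4098 0.1972] jaw -21.7 width 0.0005 F [ 0.4 -0.1  0.2] q7 -1.02
delta [0.1361, -0.0223, -0.3374] [0.05, -87.74, -0.11] dist 0.364
```

View pics/s11.png

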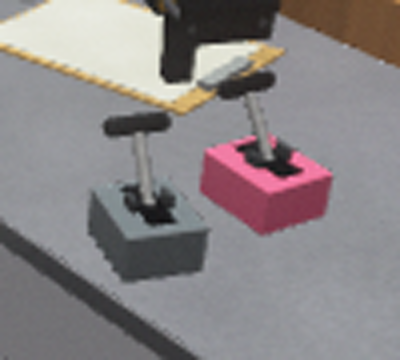

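Call:
{"op": "arm_command", "data": {
  "deltas": [0.01,0,-0.025,0,-6,0,0.025,0,-0.065,0,-15,0,0.04,0,-0.105,0,-24,0,0.058,0,-0.145,0,-34,0,0.075,0,-0.185,0,-44,0,0.092,0,-0.23,0,-54,0,0.11,0,-0.275,0,-64,0,0.125,0,-0.31,0,-74,0],
  "hand": 0.8
}}

```text
time: 38.98
ee_pos: [0.5212, 0.0739, 0.1974]
eef_rot: [-0.634, -0.312, 0.314, 0.634]
ft_force: [-0.3, -0.1, -0.0]
width: 0.0675
```

Call:
{"op": "arm_command", "data": {
  "deltas": [0,0,0,0,-6,0,0,0,0,0,-12,0,0,0,0,0,-13.7,0,0,0,0,0,-13.7,0]
}}

```text
time: 39.48
ee_pos: [0.5217, 0.0762, 0.198]
eef_rot: [-0.593, -0.384, 0.385, 0.593]
ft_force: [-0.0, 0.6, -0.9]
width: 0.0698
```

```bash
python3 - <<'E'
from h import *
plan(.522,.0455,.18,66)
E
```

```text
t 39.48 pos [0.5217 0.0762 0.198 ] jaw 65.9 width 0.0698 F [-0.   0.6 -0.9] q7 0.96
delta [-0.0279, 0.0181, -0.0128] [-0.05, -0.09, -0.04] dist 0.036
```

Call:
{"op": "arm_command", "data": {
  "deltas": [-0.015,0.005,-0.007,0,0,0,-0.028,0.015,-0.013,0,0,0,-0.028,0.018,-0.013,0,0,0,-0.028,0.018,-0.013,0,0,0]
}}

```text
time: 39.98
ee_pos: [0.5223, 0.0454, 0.1803]
eef_rot: [-0.593, -0.385, 0.385, 0.593]
ft_force: [-0.3, -0.2, -0.3]
width: 0.0696
```

```bash
python3 - <<'E'
from h import *
plan(.522,.0455,.0635,66)
s=r.read_state();w=shot('wrist','w12.png');T=wristT(s,w);print(w2p(w,[.522,.0455,.089],T))
E
```

```text
t 39.98 pos [0.5223 0.0454 0.1803] jaw 66.0 width 0.0696 F [-0.3 -0.2 -0.3] q7 1.02
delta [-0.0, 0.1168, 0.0002] [-0.04, -0.04, -0.01] dist 0.117
[197.05416796 255.01870329]
```

View pics/w12.png

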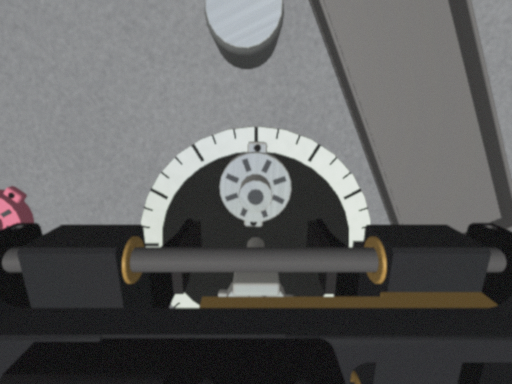

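Call:
{"op": "arm_command", "data": {
  "deltas": [0,0.02,0,0,0,0,0,0.06,0,0,0,0,0,0.09,0,0,0,0,0,0.11,0,0,0,0,0,0.116,0,0,0,0,0,0.116,0,0,0,0]
}}

```text
time: 40.78
ee_pos: [0.5228, 0.0457, 0.0651]
eef_rot: [0.593, 0.385, -0.385, -0.593]
ft_force: [0.1, -0.1, 0.4]
width: 0.0696
```

```bash
python3 - <<'E'
from h import *
plan(.522,.0455,.0635,66)
E
```

```text
t 40.77 pos [0.5228 0.0457 0.0651] jaw 66.0 width 0.0696 F [ 0.1 -0.1  0.4] q7 1.07
delta [-0.0005, 0.0016, 0.0006] [0.01, 0.0, 0.01] dist 0.002
```

Call:
{"op": "arm_command", "data": {
  "deltas": [0,0,0,0,0,0,0,0,0,0,0,0,0,0,0,0,0,0,0,0,0,0,0,0,0,0,0,0,0,0,0,0,0,0,0,0],
  "hand": 0,
  "grip_force": 45
}}

```text
time: 41.52
ee_pos: [0.5226, 0.0456, 0.0649]
eef_rot: [-0.593, -0.385, 0.385, 0.593]
ft_force: [-0.1, 0.7, 1.6]
width: 0.0329
```

```bash
python3 - <<'E'
from mark import *
plan(.522,.0455,.0635,66)
t=shot('top');im=unw(t,None)
aa=np.arange(58,75,.1);print(centroid(aa,prof(im,.124,.14,aa),-1))
E
```

```text
t 41.52 pos [0.5226 0.0456 0.0649] jaw 66.0 width 0.0329 F [-0.1  0.7  1.6] q7 1.07
delta [-0.0003, 0.0014, 0.0005] [0.01, -0.01, 0.02] dist 0.002
65.9875500708364
```

Call:
{"op": "arm_command", "data": {
  "deltas": [0,-0.015,0,0,0,0,0,-0.04,0,0,0,0,0,-0.07,0,0,0,0,0,-0.1,0,0,0,0,0,-0.115,0,0,0,0,0,-0.12,0,0,0,0]
}}

```text
time: 42.32
ee_pos: [0.5226, 0.0453, 0.1853]
eef_rot: [0.593, 0.385, -0.385, -0.593]
ft_force: [-0.0, -0.3, -3.0]
width: 0.033
```

```bash
python3 - <<'E'
from h import *
plan(.438,.248,.16,91.25)
E
```

```text
t 42.33 pos [0.5226 0.0453 0.1853] jaw 66.0 width 0.033 F [-0.  -0.3 -3. ] q7 1.02
delta [0.1507, 0.0253, 0.1598] [0.03, -25.27, 0.03] dist 0.221
```

Call:
{"op": "arm_command", "data": {
  "deltas": [0.01,0,0.011,0,-2,0,0.035,0,0.037,0,-6,0,0.065,0,0.069,0,-11,0,0.095,0.005,0.1,0,-16,0,0.122,0.012,0.13,0,-21,0,0.142,0.02,0.15,0,-24,0,0.15,0.025,0.16,0,-25.3,0,0.15,0.025,0.16,0,-25.3,0]
}}

```text
time: 43.32
ee_pos: [0.4371, 0.2473, 0.159]
eef_rot: [-0.494, -0.505, 0.506, 0.494]
ft_force: [-0.0, 0.2, -2.8]
width: 0.033
```

```bash
python3 - <<'E'
from h import *
plan(.438,.248,.037,91.25)
s=r.read_state();w=shot('wrist','w13.png');T=wristT(s,w)
# overlay of predicted crate rim
im=cv2.cvtColor(w['image'],cv2.COLOR_RGB2BGR).copy()
c=np.array([.525,.25]);a=np.radians(1.25);u=np.array([np.cos(a),np.sin(a)]);v=np.array([-u[1],u[0]])
q=[w2p(w,[*(c+sx*.18*u+sy*.065*v),.005],T)[::-1] for sx,sy in((1,1),(1,-1),(-1,-1),(-1,1))]
print(np.round(q)); cv2.polylines(im,[np.int32(q)],True,(0,0,255),1); cv2.imwrite('pics/w13.png',im)
t=shot('top'); im=cv2.cvtColor(t['image'],cv2.COLOR_RGB2BGR).copy();im=cv2.resize(im,None,fx=4,fy=4)
for z,L,W,col in((.005,.18,.065,(0,0,255)),(.03,.185,.07,(0,255,0))):
  q=[(w2p(t,[*(c+sx*L*u+sy*W*v),z])[::-1]+.5)*4 for sx,sy in((1,1),(1,-1),(-1,-1),(-1,1))]
  cv2.polylines(im,[np.int32(q)],True,col,1)
cv2.imwrite('pics/t13.png',im[600:1100,650:1050])
E
```

```text
t 43.33 pos [0.4371 0.2473 0.159 ] jaw 91.3 width 0.033 F [-0.   0.2 -2.8] q7 1.0
delta [0.0008, 0.122, -0.0011] [-0.06, 0.04, -0.06] dist 0.122
[[299. 359.]
 [211. 359.]
 [197. 103.]
 [313. 103.]]
```

View pics/w13.png

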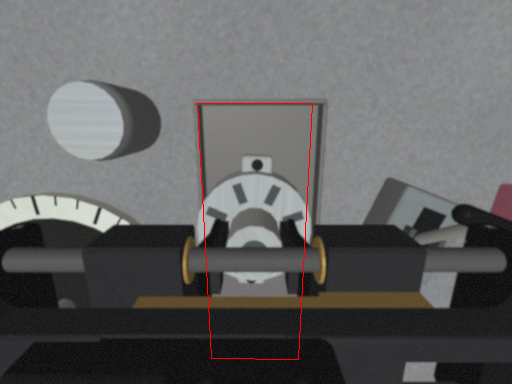

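View pics/t13.png

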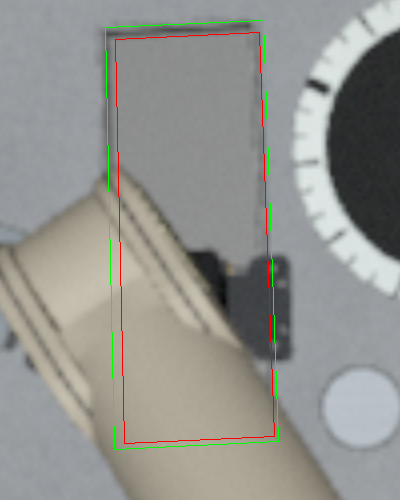

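Call:
{"op": "arm_command", "data": {
  "deltas": [0.001,0.02,0,0,0,0,0.002,0.05,0,0,0,0,0.003,0.08,0,0,0,0,0.003,0.1,0,0,0,0,0.003,0.112,0,0,0,0,0.003,0.118,0,0,0,0,0.003,0.118,0,0,0,0]
}}

```text
time: 44.3
ee_pos: [0.4377, 0.2503, 0.042]
eef_rot: [0.495, 0.506, -0.505, -0.494]
ft_force: [0.2, -0.2, -2.4]
width: 0.0329
```

```bash
python3 - <<'E'
from h import *
plan(.438,.250,.035,91.25)
E
```

```text
t 44.3 pos [0.4377 0.2503 0.042 ] jaw 91.2 width 0.0329 F [ 0.2 -0.2 -2.4] q7 1.02
delta [-0.0003, 0.007, -0.0003] [0.02, -0.0, 0.01] dist 0.007
```

Call:
{"op": "arm_command", "data": {
  "deltas": [0,0.002,0,0,0,0,0,0.004,0,0,0,0,0,0.006,0,0,0,0,0,0.0073,0,0,0,0,0,0.0073,0,0,0,0]
}}

```text
time: 44.92
ee_pos: [0.4373, 0.2505, 0.0349]
eef_rot: [-0.494, -0.506, 0.506, 0.494]
ft_force: [-2.6, -1.8, 4.9]
width: 0.033
```

Contact with the floor; release and rise.

Call:
{"op": "arm_command", "data": {
  "deltas": [0,0,0,0,0,0,0,0,0,0,0,0,0,0,0,0,0,0,0,0,0,0,0,0],
  "hand": 0.8
}}

```text
time: 45.42
ee_pos: [0.4374, 0.2505, 0.0344]
eef_rot: [0.494, 0.506, -0.506, -0.494]
ft_force: [-0.4, -0.2, 0.5]
width: 0.0646
```

Call:
{"op": "arm_command", "data": {
  "deltas": [0,-0.02,0,0,0,0,0,-0.06,0,0,0,0,0,-0.11,0,0,0,0,0,-0.15,0,0,0,0,0,-0.165,0,0,0,0]
}}

```text
time: 46.05
ee_pos: [0.4382, 0.2511, 0.2019]
eef_rot: [0.495, 0.507, -0.504, -0.494]
ft_force: [0.2, 0.6, -0.5]
width: 0.0696
```

```bash
python3 - <<'E'
from mark import *
plan(.6665,-.019,.185,66)
t=shot('top','t14.png')
p=shot('scene','s14.png');im=unw(t,None)
aa=np.arange(58,75,.1);print(centroid(aa,prof(im,.124,.14,aa),-1))
E
```

```text
t 46.05 pos [0.4382 0.2511 0.2019] jaw 91.3 width 0.0696 F [ 0.2  0.6 -0.5] q7 0.99
delta [-0.2751, 0.0169, -0.2222] [0.14, 25.28, 0.17] dist 0.354
65.98177771395761
```

View pics/s14.png

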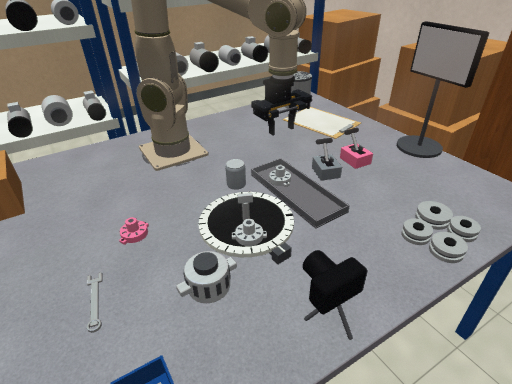

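View pics/t14.png

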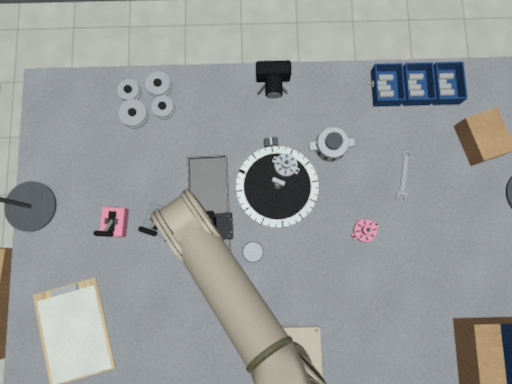

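Call:
{"op": "arm_command", "data": {
  "deltas": [-0.02,0,-0.016,0,1,0,-0.055,0,-0.044,0,4,0,-0.095,0,-0.077,0,7,0,-0.135,0,-0.109,0,11,0,-0.175,0,-0.141,0,15,0,-0.215,0,-0.173,0,19,0,-0.25,0.005,-0.202,0,23,0,-0.27,0.012,-0.218,0,25,0]
}}

```text
time: 47.15
ee_pos: [0.6618, -0.0191, 0.1851]
eef_rot: [0.593, 0.384, -0.386, -0.593]
ft_force: [-0.4, 0.7, -0.7]
width: 0.0699
```

Call:
{"op": "arm_command", "data": {
  "deltas": [-0.005,0,-0.003,0,0.3,0,-0.005,0,-0.003,0,0.3,0,-0.005,0,-0.003,0,0.3,0]
}}

```text
time: 47.52
ee_pos: [0.6617, -0.0192, 0.1876]
eef_rot: [-0.593, -0.386, 0.385, 0.593]
ft_force: [-0.7, 0.4, -0.7]
width: 0.0696
```

```bash
python3 - <<'E'
from h import *
plan(.6665,-.019,.065,66)
s=r.read_state();w=shot('wrist','w15.png');T=wristT(s,w);print(w2p(w,[.6665,-.019,.089],T))
E
```

```text
t 47.52 pos [ 0.6617 -0.0192  0.1876] jaw 66.1 width 0.0696 F [-0.7  0.4 -0.7] q7 1.24
delta [0.002, 0.1226, -0.0043] [-0.02, 0.08, 0.04] dist 0.123
[199.32928504 257.011793  ]
```

View pics/w15.png

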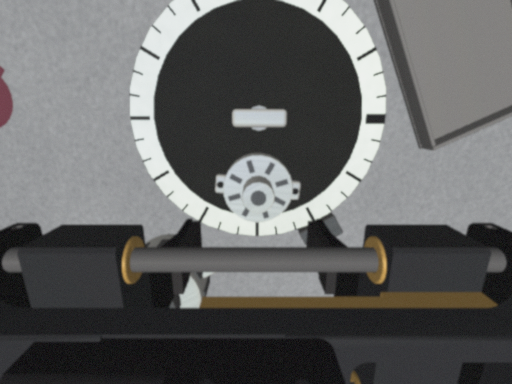

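Call:
{"op": "arm_command", "data": {
  "deltas": [0.0015,0.02,-0.002,0,0,0,0.0025,0.06,-0.004,0,0,0,0.0025,0.09,-0.004,0,0,0,0.0025,0.11,-0.004,0,0,0,0.0025,0.122,-0.004,0,0,0,0.0025,0.122,-0.004,0,0,0,0.0025,0.122,-0.004,0,0,0]
}}

```text
time: 48.45
ee_pos: [0.6675, -0.0197, 0.0666]
eef_rot: [0.593, 0.386, -0.384, -0.593]
ft_force: [-0.1, 0.3, 0.3]
width: 0.0696
```

```bash
python3 - <<'E'
from h import *
plan(.6668,-.0185,.065,66)
E
```

```text
t 48.45 pos [ 0.6675 -0.0197  0.0666] jaw 66.0 width 0.0696 F [-0.1  0.3  0.3] q7 1.27
delta [0.0008, 0.0016, 0.0011] [0.09, -0.02, 0.05] dist 0.002
```

Call:
{"op": "arm_command", "data": {
  "deltas": [0,0,0,0,0,0,0,0,0,0,0,0,0,0,0,0,0,0,0,0,0,0,0,0,0,0,0,0,0,0,0,0,0,0,0,0],
  "hand": 0,
  "grip_force": 45
}}

```text
time: 49.2
ee_pos: [0.6669, -0.0193, 0.0655]
eef_rot: [-0.593, -0.385, 0.385, 0.593]
ft_force: [0.7, 1.5, 0.5]
width: 0.0333
```

```bash
python3 - <<'E'
from mark import *
plan(.6668,-.0185,.065,66)
t=shot('top');im=unw(t,None)
aa=np.arange(58,75,.1);print(centroid(aa,prof(im,.124,.14,aa),-1))
E
```

```text
t 49.2 pos [ 0.6669 -0.0193  0.0655] jaw 66.0 width 0.0333 F [0.7 1.5 0.5] q7 1.27
delta [0.0007, 0.0005, 0.0004] [0.01, -0.0, 0.03] dist 0.001
65.98027292418784
```

Call:
{"op": "arm_command", "data": {
  "deltas": [0,-0.015,0,0,0,0,0,-0.04,0,0,0,0,0,-0.07,0,0,0,0,0,-0.1,0,0,0,0,0,-0.122,0,0,0,0,0,-0.13,0,0,0,0]
}}

```text
time: 50.0
ee_pos: [0.6671, -0.0202, 0.1974]
eef_rot: [0.594, 0.385, -0.384, -0.593]
ft_force: [-0.5, 0.5, -3.2]
width: 0.0326
```

```bash
python3 - <<'E'
from h import *
plan(.612,.254,.17,91.25)
E
```

```text
t 50.0 pos [ 0.6671 -0.0202  0.1974] jaw 66.0 width 0.0326 F [-0.5  0.5 -3.2] q7 1.24
delta [0.2279, 0.0273, 0.1621] [0.11, -25.3, 0.02] dist 0.281
```

Call:
{"op": "arm_command", "data": {
  "deltas": [0.015,0,0.011,0,-1,0,0.05,0,0.035,0,-5,0,0.09,0,0.064,0,-10,0,0.13,0,0.092,0,-15,0,0.17,0.005,0.121,0,-19,0,0.205,0.015,0.146,0,-23,0,0.223,0.025,0.159,0,-25,0,0.228,0.027,0.162,0,-25.3,0]
}}

```text
time: 51.0
ee_pos: [0.61, 0.256, 0.1666]
eef_rot: [-0.493, -0.505, 0.507, 0.494]
ft_force: [0.1, 0.2, -3.1]
width: 0.0334
```

```bash
python3 - <<'E'
from h import *
plan(.612,.254,.035,91.25)
s=r.read_state();w=shot('wrist','w16.png')
E
```

```text
t 51.0 pos [0.61   0.256  0.1666] jaw 91.4 width 0.0334 F [ 0.1  0.2 -3.1] q7 1.21
delta [-0.002, 0.1316, -0.0023] [-0.16, 0.18, -0.05] dist 0.132
```

View pics/w16.png

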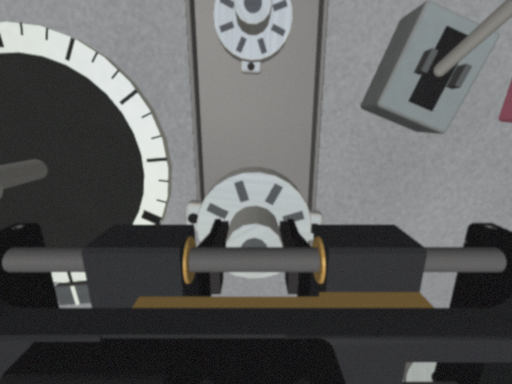

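```bash
python3 - <<'E'
from h import *
s=r.read_state();w=shot('wrist');T=wristT(s,w)
crop(w,0,230,170,345,4.3,'w17.png') if 0 else crop(w,60,200,170,345,4,'w17.png')
for row in (100,150):
  print(row,p2w(w,row,190,.03,T),p2w(w,row,325,.03,T))
E
```

```text
100 [0.51780676 0.18484129 0.03      ] [0.51463554 0.32783929 0.03      ]
150 [0.57051443 0.18266194 0.03      ] [0.56713976 0.3327502  0.03      ]
```

View pics/w17.png

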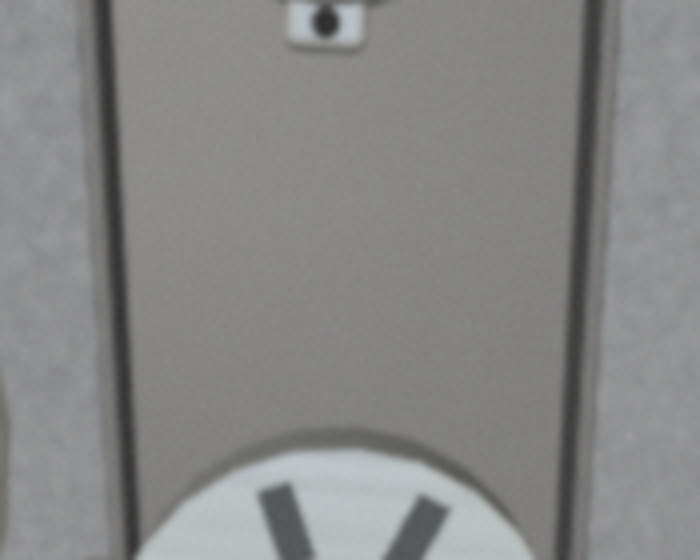

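Call:
{"op": "arm_command", "data": {
  "deltas": [0.001,0.02,-0.001,0,0,0,0.001,0.05,-0.002,0,0,0,0.001,0.085,-0.002,0,0,0,0.001,0.108,-0.002,0,0,0,0.001,0.12,-0.002,0,0,0,0.001,0.125,-0.002,0,0,0,0.001,0.125,-0.002,0,0,0]
}}

```text
time: 51.98
ee_pos: [0.614, 0.2553, 0.0438]
eef_rot: [0.495, 0.506, -0.505, -0.494]
ft_force: [1.0, -0.9, -2.7]
width: 0.0334
```

```bash
python3 - <<'E'
from h import *
plan(.612,.257,.035,91.25)
p=shot('scene');crop(p,140,240,230,370,5,'s17.png')
E
```

```text
t 51.98 pos [0.614  0.2553 0.0438] jaw 91.3 width 0.0334 F [ 1.  -0.9 -2.7] q7 1.23
delta [0.0017, 0.0088, 0.0019] [0.04, 0.0, 0.01] dist 0.009
```

View pics/s17.png

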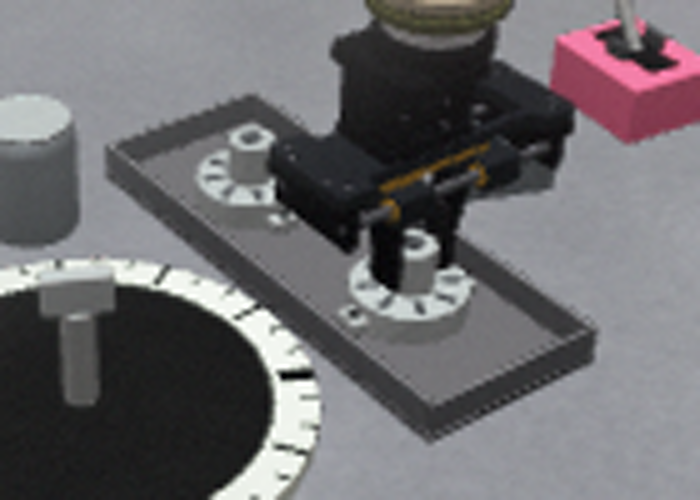

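Call:
{"op": "arm_command", "data": {
  "deltas": [0.001,0.003,0,0,0,0,0.0015,0.005,0,0,0,0,0.0015,0.0075,0,0,0,0,0.0015,0.009,0,0,0,0,0.0015,0.009,0,0,0,0]
}}

```text
time: 52.65
ee_pos: [0.6135, 0.2572, 0.0355]
eef_rot: [0.494, 0.506, -0.505, -0.494]
ft_force: [-4.4, -1.3, 6.7]
width: 0.0331
```

Call:
{"op": "arm_command", "data": {
  "deltas": [0,0,0,0,0,0,0,0,0,0,0,0,0,0,0,0,0,0,0,0,0,0,0,0],
  "hand": 0.8
}}

```text
time: 53.15
ee_pos: [0.6136, 0.257, 0.0344]
eef_rot: [0.494, 0.506, -0.506, -0.494]
ft_force: [-0.4, 0.4, 0.1]
width: 0.0644
```

Call:
{"op": "arm_command", "data": {
  "deltas": [0,-0.02,0,0,0,0,0,-0.06,0,0,0,0,0,-0.11,0,0,0,0,0,-0.15,0,0,0,0,0,-0.17,0,0,0,0]
}}

```text
time: 53.78
ee_pos: [0.6145, 0.2573, 0.2092]
eef_rot: [0.495, 0.507, -0.504, -0.494]
ft_force: [0.4, -0.1, -1.7]
width: 0.0699
```

```bash
python3 - <<'E'
from h import *
plan(.40,.30,.25,91.25)
E
```

```text
t 53.77 pos [0.6145 0.2573 0.2092] jaw 91.3 width 0.0699 F [ 0.4 -0.1 -1.7] q7 1.2
delta [0.0476, -0.0417, 0.2133] [0.26, 0.02, 0.13] dist 0.223
```

Call:
{"op": "arm_command", "data": {
  "deltas": [-0.02,-0.01,0.007,0,0,0,-0.07,-0.02,0.022,0,0,0,-0.13,-0.03,0.04,0,0,0,-0.19,-0.04,0.06,0,0,0,-0.25,-0.04,0.08,0,0,0,-0.31,-0.04,0.1,0,0,0,-0.36,-0.04,0.115,0,0,0,-0.39,-0.04,0.125,0,0,0]
}}

```text
time: 54.78
ee_pos: [0.4946, -0.1399, 0.2444]
eef_rot: [0.495, 0.504, -0.504, -0.496]
ft_force: [0.1, 0.4, 0.0]
width: 0.0695
```

Call:
{"op": "arm_command", "data": {
  "deltas": [-0.02,0,0.006,0,0,0,-0.06,0,0.02,0,0,0,-0.09,0,0.03,0,0,0,-0.1,0,0.033,0,0,0,-0.1,0,0.033,0,0,0]
}}

```text
time: 55.4
ee_pos: [0.4658, -0.2366, 0.2443]
eef_rot: [0.494, 0.505, -0.505, -0.495]
ft_force: [0.5, -0.2, 0.6]
width: 0.0696
```

```bash
python3 - <<'E'
from mark import *
s=r.read_state();print(s['time'],s['ee_pos'],s['ft_force'])
t=shot('top','t18.png');im=unw(t,None)
aa=np.arange(58,75,.1);print(centroid(aa,prof(im,.124,.14,aa),-1))
p=shot('scene','s18.png');crop(p,110,240,230,390,5,'s18b.png');crop(t,145,270,90,240,4,'t18b.png')
for d in r.boxes_of(t,'housing1'): print(d['conf'],d['centre'],p2w(t,*d['centre'],.04))
for q,z in (('alternator',.095),('tin',.09)):
    for d in r.boxes_of(t,q)[:1]: print(q,p2w(t,*d['centre'],z))
E
```

```text
55.4 [ 0.46577548 -0.23660245  0.24425259] [ 0.46438952 -0.18383912  0.6224962 ]
66.00165937504435
0.91 [186.3, 207.5] [0.59712974 0.25567831 0.04      ]
0.87 [232.1, 361.7] [ 0.42479487 -0.27142385  0.04      ]
0.85 [233.3, 213.8] [0.43326238 0.23512359 0.04      ]
alternator [ 0.71335888 -0.17050608  0.095     ]
tin [0.36508675 0.10386641 0.09      ]
```

View pics/s18b.png

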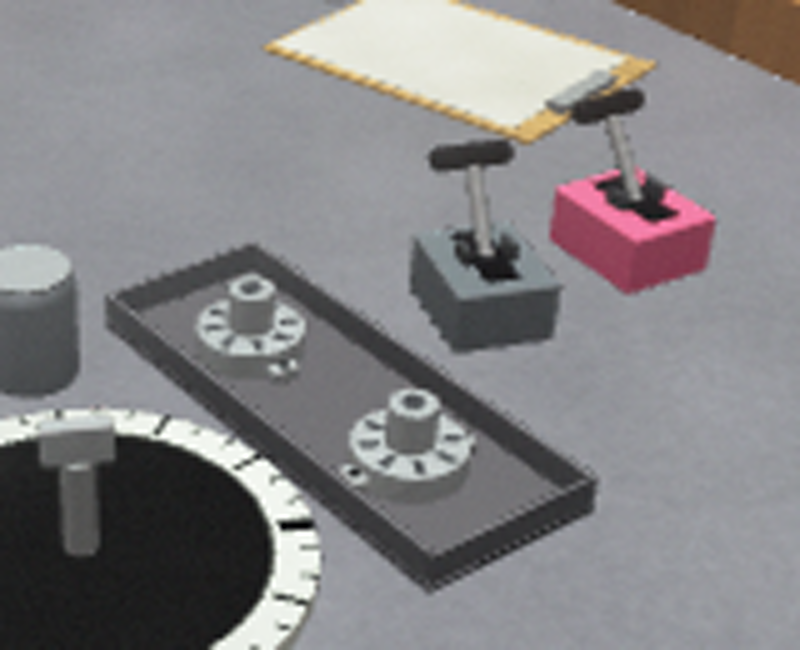

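View pics/t18b.png

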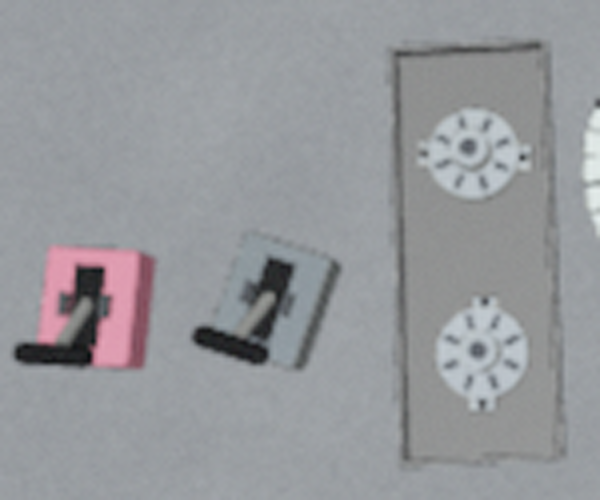

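View pics/t18.png

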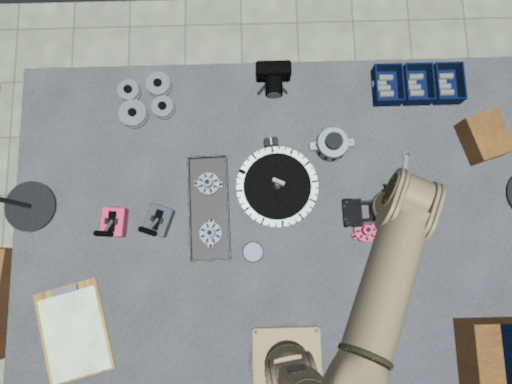

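```bash
python3 -c "
from h import *
print(r.close_job())"
```

```text
the job is handed in; nothing more can be done
None
```

I carried out the whole job in about 55 s, well under the 210 s limit, and handed it in. `close_job` returned no verdict.

- **Housings on the plate:** There were two grey housings on the bench. The pink look-alike was left alone. I set both boss up on the plate, opposite each other at 80 mm from the axis.
- **Turntable:** I turned it by the grip bar. With the zero mark at 66.0° and the index line at 6.1°, the scale reads 59.9°. It did not move during the later picks.
- **Lamp:** I threw the grey isolator on, left it on for about 7 s with the housings standing at 60°, and threw it back to off. The later pictures show the handle at the off stop. The pink isolator was not touched.
- **Housings in the crate:** Both were set down on the crate floor with contact felt before each release. The last pictures show them boss up, flat and clear of each other.
- **Other things:** The alternator and tin were measured again at the end. They matched their first positions to about 12 mm and 4 mm, which is within the detection network's error, and nothing touched them. The arm passed near the spanner only at height and partly hid it in the last picture.
- **Disagreement:** The top and wrist cameras differed by about 5 mm on where the crate's middle line lies. That is well within the clearance around the housings.

No grip slip and no knocked housing was noticed.

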